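Proof-pull the bag clips and sort out the weak one

TASK

Three bag clips stand in the sleds of three pull testers, each gripping a test card, and one of them has a weak spring. Pull every card by its handle, straight back along its tester, feeling the force: a good clip drags its sled along until the sled is hard against its stop, so there let the pull build up to about 10 N, no more, let go before the card slips in the jaws and leave sled, clip and card standing like that, while the weak clip lets its card slide right out. Put the weak clip and its card in the reject tray, and move the good clips only by their cards, leaving jars, lids and other things alone.

Things in the scene. Friction and masses are not known exactly. Their poses are not given: they have to be found in the camera images.
- tester_a: Pull tester a: painted plate 150 x 78 x 12 mm fixed to the table, with low side rails and an end bar. Origin: centre of its underside. Its own -x is the pulling direction (towards the robot, the plate yawed by up to 0.2 rad). A steel sled runs along it.
- sled_a (a joint): Sled of tester a, a shallow pocket for the clip: how far it has been pulled along the tester's -x (m), 0 at the start. It drags with a steady 5 N and stays where it is left. An unseen hard stop ends its travel, 14 to 34 mm from the start, different on each tester.
- clip_a: White plastic bag clip in tester_a. Foot 66 (x) x 30 (y) x 6 mm; origin: centre of its underside. Mouth to its -x, jaw tips at x = -32 mm, jaws up to z = 32, fixed jaw at +y, sprung one at -y. Grip tab for lifting: 12 mm thick (y), 28 long (x), centred on x = 18, y = 6, clear of the jaws from z = 32 to 66 (take it at z = 56, from above). About 0.12 kg.
- card_a: Stiff grey plastic test card of clip_a, 0.025 kg: upright handle block 26 (x) x 12 (y) x 34 (z) mm, origin at its centre, and a blade 4 mm thick, 25 mm high, reaching to x = +62 mm. At the start its last 20 mm are in the jaws; origin 74 mm to -x of the clip's and 37.5 mm above the table, axes as the clip's. Pinch the handle across y, from above.
- tester_b: Pull tester b: painted plate 150 x 78 x 12 mm fixed to the table, with low side rails and an end bar. Origin: centre of its underside. Its own -x is the pulling direction (towards the robot, the plate yawed by up to 0.2 rad). A steel sled runs along it.
- sled_b (a joint): Sled of tester b, a shallow pocket for the clip: how far it has been pulled along the tester's -x (m), 0 at the start. Drag and unseen stop: as said of sled_a. Pocket walls 14 mm high (to 27 mm above the table), about 1 mm play; a gap in the front wall lets the card through; the clip lifts straight up out of it.
- clip_b: Bag clip in tester_b, shaped like clip_a. All clips start with the origin 20 mm to +x of their tester's origin, 16 mm above the table, axes as the tester's. They look alike and are told apart only by pulling.
- card_b: Test card of clip_b, shaped and placed like card_a.
- tester_c: Pull tester c: painted plate 150 x 78 x 12 mm fixed to the table, with low side rails and an end bar. Origin: centre of its underside. Its own -x is the pulling direction (towards the robot, the plate yawed by up to 0.2 rad). A steel sled runs along it.
- sled_c (a joint): Sled of tester c, a shallow pocket for the clip: how far it has been pulled along the tester's -x (m), 0 at the start. Drag and unseen stop: as said of sled_a; pocket: as of sled_b.
- clip_c: Bag clip in tester_c, shaped like clip_a. Of the three, exactly one is weak: its card slips out at a pull of 2 to 4 N, well before the sled would move. The other two hold the card up to about 14 N; beyond that it slips.
- card_c: Test card of clip_c, shaped and placed like card_a.
- tray: Fixed open reject tray, aluminium, 190 (x) x 140 (y) x 35 mm high, walls and floor about 4 mm; origin: centre of its underside.
- jar0: Bystander: full closed jar, 56 mm across, 80 mm high; origin at the centre of its underside.
- jar1: Bystander: full closed jar, 56 mm across, 80 mm high; origin at the centre of its underside.
- jar2: Bystander: full closed jar, 56 mm across, 80 mm high; origin at the centre of its underside.
- lid0: Bystander: white jar lid lying flat, 42 mm across, 10 mm high; origin at the centre of its underside.
- lid1: Bystander: white jar lid lying flat, 42 mm across, 10 mm high; origin at the centre of its underside.
- disc: Bystander: sealing disc lying flat, 46 mm across, 6 mm high; origin at the centre of its underside.
- scoop: Bystander: spoon-shaped scoop lying flat; origin at its underside.
Not all that is in view belongs to the job. What is shaped like the clip_b but blue, purple or turquoise is not meant.

How it is judged:
On the way, in this order (a step that is already met when the one before it is completed fails the run):
1. one good clip is pulled with over 6.8 N against its tester, its sled out (((contact force between clip_a and tester_a above 6.8 N and value of joint sled_a above 0.012 m and value of joint sled_c below 0.012 m) or (contact force between clip_c and tester_c above 6.8 N and value of joint sled_c above 0.012 m and value of joint sled_a below 0.012 m))), for 0.02 s.
2. the other good clip is pulled likewise, the first one's sled left out (((contact force between clip_a and tester_a above 6.8 N and value of joint each of sled_a, sled_c above 0.012 m and contact force between the fingers and card_a above 1 N) or (contact force between clip_c and tester_c above 6.8 N and value of joint each of sled_c, sled_a above 0.012 m and contact force between the fingers and card_c above 1 N))), for 0.02 s.
At the end, for the whole second after the job is handed in: Both good clips stand upright in their sleds, the sleds pulled out (over 12 mm) and left there, their cards still in the jaws and slipped less than 5 mm; the weak clip and its card, apart, are inside the reject tray, at rest (any way up) (value of joint each of sled_a, sled_c above 0.012 m and x of card_a in the frame of clip_a between -0.079 and -0.069 m and angle between the x axis of card_a and the x axis of clip_a, either way round below 0.15 rad and angle between each of clip_a, clip_c's own z axis and vertical below 0.1 rad and height (world z) of each of clip_a, clip_c below 0.022 m and linear speed of each of clip_a, clip_c below 0.01 m/s and y of clip_a in the frame of tester_a between -0.008 and 0.008 m and x of card_c in the frame of clip_c between -0.079 and -0.069 m and angle between the x axis of card_c and the x axis of clip_c, either way round below 0.15 rad and y of clip_c in the frame of tester_c between -0.008 and 0.008 m and x of clip_b in the frame of tray between -0.093 and 0.093 m and y of clip_b in the frame of tray between -0.068 and 0.068 m and z of each of clip_b, card_b in the frame of tray below 0.06 m and x of card_b in the frame of tray between -0.093 and 0.093 m and y of card_b in the frame of tray between -0.068 and 0.068 m and linear speed of each of clip_b, card_b below 0.02 m/s and not (x of card_b in the frame of clip_b between -0.092 and -0.065 m and angle between the x axis of card_b and the x axis of clip_b, either way round below 0.15 rad and angle between the z axis of card_b and the z axis of clip_b, either way round below 0.15 rad and y of card_b in the frame of clip_b between -0.008 and 0.008 m)); the robot touches nothing.
It fails at once if the gripper pushes or grips a good clip or its tester (over 4 N) (contact force between the fingers and clip_a above 4 N or contact force between the fingers and tester_a above 4 N).
It fails at once if the gripper pushes or grips a good clip or its tester (over 4 N) (contact force between the fingers and clip_c above 4 N or contact force between the fingers and tester_c above 4 N).
It fails at once if a bystander is moved by more than 40 mm (distance of any of jar0, jar1, jar2, lid0, lid1, disc, scoop from where it was at the start of the episode above 0.04 m).
It also fails if it takes over 67 s, if anything falls off the work surface, if the arm or the gripper's body presses on something with over 40 N, if the wrist force passes 120 N, or if a joint passes its speed limit or range.

ROBOT

A 6-joint arm with a two-finger parallel gripper is mounted at the origin on the work surface. World frame = base frame: x ahead of the robot, y to its left, z up, the work surface at z = 0. Lengths are in m, angles in rad, forces in N, time in s.
With the tool pointing down it reaches from about 0.425 to 0.95 m from the base axis. Payload 3.5 kg.
Tool frame: the origin (TCP) lies between the finger pads; the fingertips stand 17 mm ahead of it and the grasp point (between the pads) lies 2 mm behind it; z points along the fingers, y is the direction in which the jaws open and shut (so a half turn about z gives the same grasp; the last joint's range is limited). The gripper opens to 85 mm and grips with 20 to 120 N. Pads are 22 mm wide; open, the fingers measure 114 mm over their backs; the gripper's body (76 mm by 85 mm) begins 54 mm behind the grasp point. The pads swing forward as they close: fully open they stand 13 mm farther back than shut.
Start: joints at [1.078, 0.286, 1.577, -0, 1.279, -0.15], TCP at [0.227, 0.636, 0.248] pointing down, gripper open.
Joint ranges: [-2.77, 2.77], [-0.9, 2.22], [0.21, 2.48], [-1.53, 4.67], [0.24, 2.81], [-2.84, 2.84]. Speed limits (rad/s): [2.79, 2.79, 3.14, 3.14, 3.14, 3.14].

INTERFACE

Orientations are given as a unit quaternion [x, y, z, w].
In Python, from plant import ctrl gives the robot as it stands.
- The arm moves only by the tool carry_out, never from a script. Its argument "commands" is a list of rows, each an object with "delta_pos": the shift along the tool's x, y, z in m, a list of three; "delta_rot": the turn, a rotation vector about the tool's x, y, z in rad, a list of three; "claw": the opening in per cent of the stroke, from 0 (shut) to 100 (fully open). A call has 1 to 8 rows; each row is the pose to reach, as a shift and turn from the pose measured when the call began, along the tool's axes at that moment; what a row does not reach only later rows make up. A row lasts 1/12 s, in which the tool goes at most 41.7 mm and 7.16 degrees, less where a joint would pass 70% of its speed; a pose out of reach is approached as far as the arm can. A call with a gripper value outside its range is refused whole. The fingers move at their own pace and stop on an object; "force" is the grip in N (left out, the last holds). Time passes only in rows, so rows that repeat a pose let the fingers close. It gives the time, the measured TCP pose, the force and the opening at its end, in the units of the state.
- ctrl.get_state(): the state, without advancing time (a new reading comes with each control period).
- ctrl.read_camera(name): name is "scene" or "top"; returns (picture, depth): 384x512x3 uint8, red, green, blue; 384x512 float32, m along the optical axis (not along the pixel's ray), 0 where there is no reading.
- ctrl.camera_info(name): a dict with "fx", "fy", "cx", "cy" (pixels), "rvec" (rotation vector, rad) and "tvec" (3), from world to camera coordinates, as OpenCV has them. Camera axes: x right, y down, z forward; pixel columns grow to the right and rows downward; lengths in m; the calibration is good to about 2 mm. A picture is of the moment at which its call begins. camera_info takes no time and is no camera call.
- ctrl.sign_off(): hands the job in, once; it reports no verdict.
The state is a dict: "time": time; "qpos": joint angles; "dq": joint speeds; "joint_efforts": joint torques, N m; "eef_pos": TCP position; "tcp_rot": TCP orientation; "contact_force": force on the tool from outside, world axes, zero at the start; "wrist_torque": the same for the moment, N m; "opening": opening from 0.0 (shut) to 1.0 (fully open).
Only numpy, scipy, OpenCV 4.12 (cv2) and the standard library are available. Lean on these libraries where they do the work, as an engineer would, in place of code of your own. Each camera call takes 0.05 s, during which the arm holds its last target.

## Working session

There is one attempt and no reset: what is moved stays moved. The work goes in short steps, Python scripts to look and compute and a tool call to move; the robot and the scene stay as the last step left them, time stands still between calls to the robot, and variables do not carry over. Pictures are saved under pics/ and viewed, and the job is handed in when it is done.

Besides the shell and the picture viewer there is one more tool, called after "Call:" as name(argument=value, ...) on one line, values as JSON. carry_out: Moves the arm, as the interface text tells. Its arguments: {"type":"object","properties":{"commands":{"type":"array"},"force":{"type":"number"}},"required":["commands"]}

```bash
mkdir -p pics; ls
python3 - <<'E'
from plant import ctrl
import cv2,numpy as np
s=ctrl.get_state();print(s)
for n in("top","scene"):
    p,d=ctrl.read_camera(n);np.savez(f"{n}0.npz",p=p,d=d);cv2.imwrite(f"pics/{n}0.png",p[:,:,::-1]);print(ctrl.camera_info(n))
E
```

```text
pics
{'time': 0.0, 'qpos': array([ 1.07800098e+00,  2.87181126e-01,  1.57817599e+00, -9.20080385e-07,
        1.27860893e+00, -1.50017713e-01]), 'dq': array([ 0.00112756, -0.00094298, -0.0005955 , -0.00018496, -0.00098051,
        0.00093542]), 'joint_efforts': array([-1.18831595e-03, -4.05965567e+01, -2.92631668e+01, -1.72276937e-04,
        5.70354328e-03,  6.88781768e-06]), 'eef_pos': array([0.22655792, 0.63518602, 0.24693738]), 'tcp_rot': array([ 1.70550733e-01,  9.85348182e-01, -1.12606492e-03, -3.74460434e-04]), 'contact_force': array([-0.22907336, -0.09024404,  0.53376997]), 'wrist_torque': array([ 0.05572776, -0.04926034,  0.0007716 ]), 'opening': 1.0000225014576583}
{'fx': 414.3094389965109, 'fy': 414.3094389965109, 'cx': 247.4353964668792, 'cy': 198.42934727430836, 'rvec': array([ 2.10392573, -2.15752965,  0.17814773]), 'tvec': array([0.10782251, 0.56652219, 0.87567858])}
{'fx': 459.0721505685852, 'fy': 459.0721505685852, 'cx': 247.50801361285028, 'cy': 188.24893183622515, 'rvec': array([ 2.05366793,  1.33837836, -0.52532834]), 'tvec': array([-0.3130376 , -0.28913211,  1.5220763 ])}
```

View pics/top0.png

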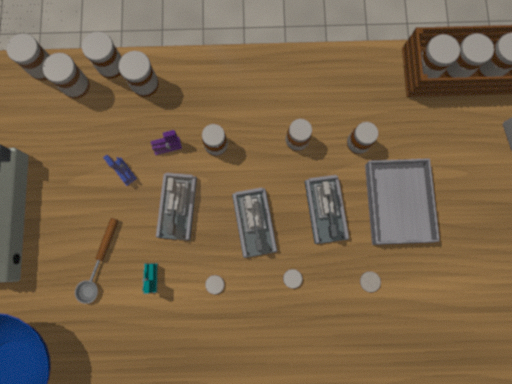

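View pics/scene0.png

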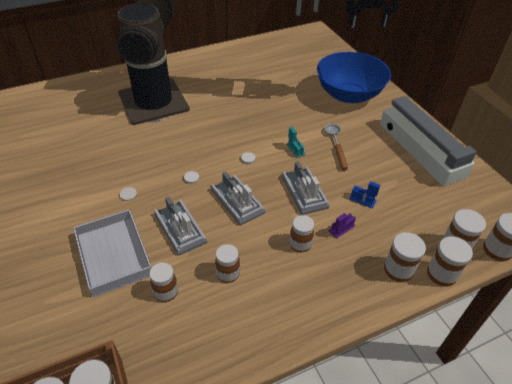

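```bash
cat > h.py <<'E'
import numpy as np,cv2
from plant import ctrl
def cam(n):
    c=ctrl.camera_info(n);R=cv2.Rodrigues(np.array(c['rvec']))[0];return c,R,np.array(c['tvec'])
def world(n,u,v,d=None,z=None):
    c,R,t=cam(n);u=np.asarray(u,float);v=np.asarray(v,float)
    r=np.stack([(u-c['cx'])/c['fx'],(v-c['cy'])/c['fy'],np.ones_like(u)],-1)
    if d is not None: return (r*np.asarray(d)[...,None]-t)@R
    C=-R.T@t;w=r@R;s=(z-C[2])/w[...,2];return C+w*s[...,None]
def proj(n,P):
    c,R,t=cam(n);q=np.asarray(P)@R.T+t;return np.stack([c['fx']*q[...,0]/q[...,2]+c['cx'],c['fy']*q[...,1]/q[...,2]+c['cy']],-1)
def cloud(n,d):
    v,u=np.mgrid[0:384,0:512];return world(n,u,v,d=d)
E
python3 - <<'E'
from h import *
for n in("top","scene"):
    c,R,t=cam(n);print(n,-R.T@t)
z=np.load('top0.npz');W=cloud('top',z['d'])
for u,v in[(177,207),(255,222),(327,210),(403,202),(215,285),(293,279),(371,282),(300,135),(10,200),(100,300),(214,138)]:
    print((u,v),W[v,u].round(3))
im=z['p'][:,:,::-1]
cr=cv2.resize(im[165:265,150:355],None,fx=3.9,fy=3.9,interpolation=cv2.INTER_CUBIC);cv2.imwrite('pics/crop_top0.png',cr)
s=np.load('scene0.npz')['p'][:,:,::-1]
cv2.imwrite('pics/crop_scene0.png',cv2.resize(s[150:260,145:335],None,fx=4.2,fy=4.2,interpolation=cv2.INTER_CUBIC))
# height map crop
h=np.clip(W[165:265,150:355,2]/0.09*255,0,255).astype(np.uint8)
cv2.imwrite('pics/h0.png',cv2.resize(cv2.applyColorMap(h,cv2.COLORMAP_JET),None,fx=3.9,fy=3.9,interpolation=cv2.INTER_NEAREST))
E
```

```text
top [0.41239869 0.09231175 0.95957904]
scene [ 1.2729719  -0.2298863   0.90829567]
(177, 207) [0.555 0.252 0.042]
(255, 222) [0.516 0.078 0.046]
(327, 210) [ 0.539 -0.083  0.046]
(403, 202) [ 0.559 -0.268  0.005]
(215, 285) [0.38  0.171 0.009]
(293, 279) [ 0.389 -0.004  0.009]
(371, 282) [ 0.378 -0.18   0.006]
(300, 135) [ 0.703 -0.026  0.081]
(10, 200) [0.577 0.618 0.059]
(100, 300) [0.353 0.432 0.002]
(214, 138) [0.7   0.164 0.083]
```

View pics/crop_top0.png

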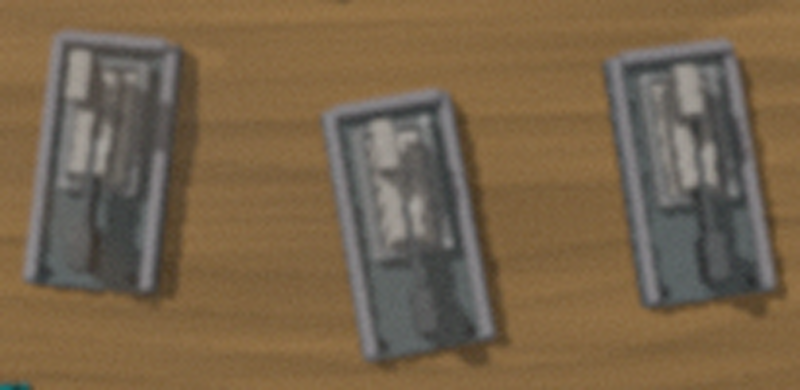

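View pics/crop_scene0.png

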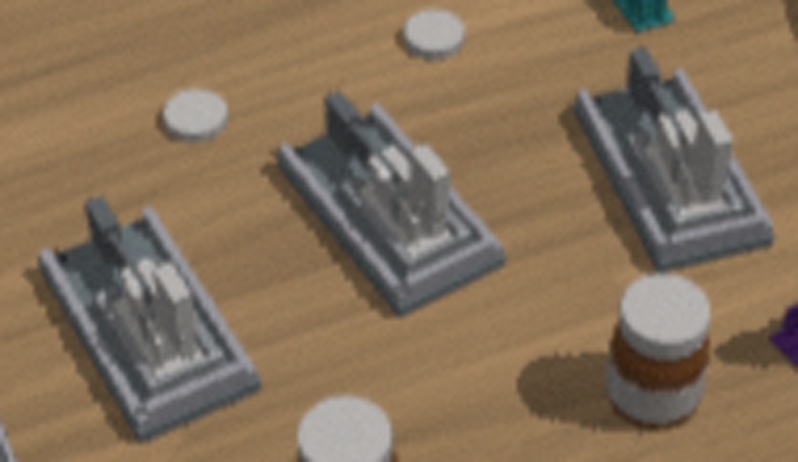

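View pics/h0.png

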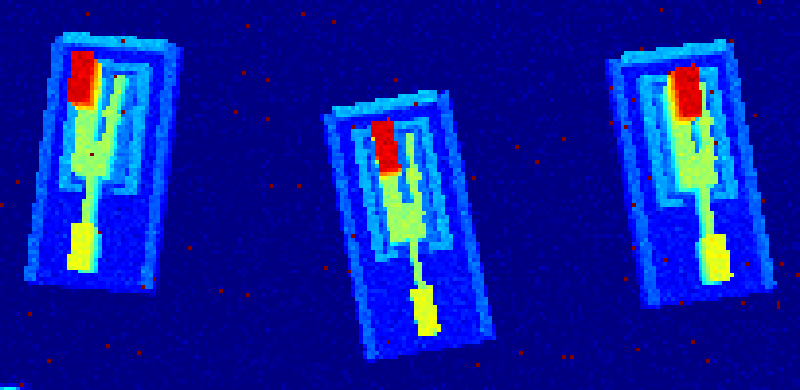

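Run:
```python
from h import *
for n in('top','scene'):
    z=np.load(n+'0.npz');W=cloud(n,z['d']);p=z['p'].astype(int);print(n)
    for nm,c in(('L',(.55,.25)),('M',(.515,.08)),('R',(.54,-.08))):
        m=(abs(W[...,0]-c[0])<.1)&(abs(W[...,1]-c[1])<.075)&(z['d']>0)
        P=W[m]
        near=P[(P[:,2]>.006)&(P[:,2]<.1)]
        if n=='top':
            r=cv2.minAreaRect(near[:,:2].astype(np.float32)*1000);print(nm,'rect',np.round(r[0],1),np.round(r[1],1),round(r[2],2))
        H=P[(P[:,2]>.049)&(P[:,2]<.060)&(P[:,0]<c[0]-.02)]; T=P[(P[:,2]>.077)&(P[:,2]<.09)]
        for q in(H,T):
            r=cv2.minAreaRect(q[:,:2].astype(np.float32)*1000);print('   ',len(q),q.mean(0).round(4),np.median(q[:,2]).round(4),np.round(r[0],1),np.round(r[1],1),round(r[2],1))
        v=T.mean(0)-H.mean(0);print('   yaw',np.arctan2(v[1],v[0])-np.arctan2(6,92),np.hypot(*v[:2]))
z=np.load('top0.npz');W=cloud('top',z['d']);c=(.555,-.265)
m=(abs(W[...,0]-c[0])<.13)&(abs(W[...,1]-c[1])<.1)&(W[...,2]>.02)&(W[...,2]<.05)
print('tray',cv2.minAreaRect(W[m][:,:2].astype(np.float32)*1000),np.median(W[m][:,2]))
for u,v in[(215,285),(293,279),(371,282),(300,133),(214,133),(366,130)]: print(W[v-3:v+4,u-3:u+4].mean((0,1)).round(3))
```

```text
top
L rect [561.2 258.3] [ 76.7 149.4] 83.59
    72 [0.5081 0.2646 0.054 ] 0.0539 [509.1 264.9] [12.2 27.3] 84.2
    77 [0.5994 0.2604 0.0815] 0.0816 [599.7 260.5] [11.6 28. ] 84.2
   yaw -0.11199559896844324 0.09146484543656577
M rect [519.9  79.9] [149.7  78.1] 8.76
    70 [0.4668 0.072  0.0537] 0.0536 [470.5  72.7] [33.9 11.9] 9.6
    74 [0.5563 0.0918 0.0813] 0.0813 [556.7  91.8] [28.  11.9] 9.8
   yaw 0.1523613567951579 0.09169445916200808
R rect [545.8 -87. ] [149.4  78.2] 6.31
    70 [ 0.4932 -0.0925  0.054 ] 0.0541 [497.9 -92.6] [36.5 12. ] 6.9
    77 [ 0.5824 -0.0766  0.0815] 0.0817 [582.9 -76.8] [28.3 12.3] 3.2
   yaw 0.11150327994672869 0.09059100615212799
scene
    38 [0.5111 0.2641 0.0539] 0.0539 [510.5 264.8] [11.9 26.4] 79.3
    47 [0.6033 0.2599 0.081 ] 0.0807 [602.1 260.8] [14.2 29.5] 87.7
   yaw -0.11086362515032369 0.09225140914261122
    41 [0.47   0.0712 0.0532] 0.0536 [468.3  71.6] [28.6 13.6] 9.0
    51 [0.5602 0.0909 0.0808] 0.0803 [558.8  91.4] [28.9 12.2] 10.0
   yaw 0.14964875559044793 0.09235694416720419
    41 [ 0.4954 -0.0936  0.0532] 0.0536 [494.2 -93.8] [26.5 12.2] 6.4
    56 [ 0.5868 -0.0775  0.081 ] 0.0812 [586.4 -77.2] [30.1 11.7] 11.2
   yaw 0.1090093096330887 0.09278354633534984
tray ((574.1290893554688, -247.758056640625), (221.37356567382812, 161.49273681640625), 0.9490792155265808) 0.03292712839383069
[0.381 0.17  0.029]
[ 0.389 -0.004  0.01 ]
[ 0.378 -0.18   0.006]
[ 0.708 -0.026  0.08 ]
[0.713 0.164 0.08 ]
[ 0.711 -0.173  0.08 ]
```

```bash
cat >> h.py <<'E'
from scipy.spatial.transform import Rotation as Ro
HANDLE=dict(L=(.5090,.2645,-.113),M=(.4680,.072,.153),R=(.4937,-.0928,.110))
def go(x,y,z,yaw):
    """tool x axis to point along -x of frame yawed by yaw"""
    s=ctrl.get_state();R0=Ro.from_quat(s['tcp_rot']);a=np.pi+yaw
    X=np.array([np.cos(a),np.sin(a),0]);Z=np.array([0,0,-1.]);Rt=Ro.from_matrix(np.stack([X,np.cross(Z,X),Z],1))
    print('dpos',(R0.inv().apply(np.array([x,y,z])-s['eef_pos'])).round(4).tolist(),'drot',(R0.inv()*Rt).as_rotvec().round(4).tolist())
def st():
    s=ctrl.get_state();R=Ro.from_quat(s['tcp_rot']);print(round(s['time'],2),s['eef_pos'].round(4),'F',s['contact_force'].round(2),'Ftool',R.inv().apply(s['contact_force']).round(2),'open',round(s['opening'],3),'toolx ang',(np.arctan2(*R.apply([1,0,0])[1::-1])%6.2832-np.pi).round(4),'tz',R.apply([0,0,1]).round(3))
E
python3 - <<'E'
from h import *
x,y,w=HANDLE['L'];go(x,y,.15,w)
E
```

```text
dpos [-0.3906, -0.2541, 0.0975] drot [-0.002, -0.0006, -0.2298]
```

Candidates (top view): the white clips in the testers are at (177,207), (255,222) and (327,210), with grey card handles at about (171,228), (259,245) and (333,231). The look-alikes are blue at (120,170), purple at (166,142) and turquoise at (150,278). I choose the three white ones; the close crop shows each in a tester with a grey card. The left one goes first.

Call:
carry_out(commands=[{"delta_pos": [-0.391,-0.254,0.0975],"delta_rot": [-0.002,-0.001,-0.23],"claw": 45},{"delta_pos": [-0.391,-0.254,0.0975],"delta_rot": [-0.002,-0.001,-0.23],"claw": 45},{"delta_pos": [-0.391,-0.254,0.0975],"delta_rot": [-0.002,-0.001,-0.23],"claw": 45},{"delta_pos": [-0.391,-0.254,0.0975],"delta_rot": [-0.002,-0.001,-0.23],"claw": 45},{"delta_pos": [-0.391,-0.254,0.0975],"delta_rot": [-0.002,-0.001,-0.23],"claw": 45},{"delta_pos": [-0.391,-0.254,0.0975],"delta_rot": [-0.002,-0.001,-0.23],"claw": 45},{"delta_pos": [-0.391,-0.254,0.0975],"delta_rot": [-0.002,-0.001,-0.23],"claw": 45},{"delta_pos": [-0.391,-0.254,0.0975],"delta_rot": [-0.002,-0.001,-0.23],"claw": 45}], force=40)

```text
time: 0.77
eef_pos: [0.4249, 0.3743, 0.1788]
tcp_rot: [0.056, 0.998, -0.0, -0.0]
contact_force: [1.1, 0.8, 0.1]
opening: 0.454
```

Run:
```python
from h import *
st();x,y,w=HANDLE['L'];go(x,y,.15,w)
```

```text
0.77 [0.4249 0.3743 0.1788] F [1.12 0.76 0.05] Ftool [-1.03  0.88 -0.05] open 0.454 toolx ang -0.1126 tz [-0. -0. -1.]
dpos [-0.096, -0.0996, 0.0288] drot [-0.0004, -0.0, 0.0004]
```

Call:
carry_out(commands=[{"delta_pos": [-0.096,-0.0995,0.029],"delta_rot": [0,0,0],"claw": 45},{"delta_pos": [-0.096,-0.0995,0.029],"delta_rot": [0,0,0],"claw": 45},{"delta_pos": [-0.096,-0.0995,0.029],"delta_rot": [0,0,0],"claw": 45},{"delta_pos": [-0.096,-0.0995,0.029],"delta_rot": [0,0,0],"claw": 45},{"delta_pos": [-0.096,-0.0995,0.029],"delta_rot": [0,0,0],"claw": 45},{"delta_pos": [-0.096,-0.0995,0.029],"delta_rot": [0,0,0],"claw": 45}])

```text
time: 1.27
eef_pos: [0.509, 0.2637, 0.1491]
tcp_rot: [0.058, 0.998, -0.0, -0.001]
contact_force: [-0.0, 0.6, 0.1]
opening: 0.449
```

Run:
```python
from h import *
st();x,y,w=HANDLE['L'];go(x,y,.044,w)
```

```text
1.27 [0.509  0.2637 0.1491] F [-0.01  0.57  0.1 ] Ftool [ 0.07  0.56 -0.1 ] open 0.449 toolx ang -0.1151 tz [-0.002 -0.001 -1.   ]
dpos [-0.0001, 0.0009, 0.1051] drot [-0.0008, -0.0018, -0.0021]
```

Call:
carry_out(commands=[{"delta_pos": [0,0.0008,0.04],"delta_rot": [-0.001,-0.002,-0.002],"claw": 45},{"delta_pos": [0,0.0008,0.08],"delta_rot": [-0.001,-0.002,-0.002],"claw": 45},{"delta_pos": [0,0.0008,0.1],"delta_rot": [-0.001,-0.002,-0.002],"claw": 45},{"delta_pos": [0,0.0008,0.105],"delta_rot": [-0.001,-0.002,-0.002],"claw": 45},{"delta_pos": [0,0.0008,0.105],"delta_rot": [-0.001,-0.002,-0.002],"claw": 45}])

```text
time: 1.68
eef_pos: [0.5068, 0.2652, 0.0423]
tcp_rot: [0.056, 0.998, -0.001, -0.002]
contact_force: [0.3, 0.0, 0.0]
opening: 0.45
```

Run:
```python
from h import *
st();x,y,w=HANDLE['L'];go(x,y,.044,w)
p,d=ctrl.read_camera('scene');p2,_=ctrl.read_camera('top')
a=cv2.resize(p[100:230,210:370],None,fx=2.8,fy=2.8);b=cv2.resize(p2[150:280,110:270],None,fx=2.8,fy=2.8)
cv2.imwrite('pics/g1.png',cv2.resize(np.hstack([a,b])[:,:,::-1],(800,325)))
```

```text
1.68 [0.5068 0.2652 0.0423] F [0.34 0.01 0.02] Ftool [-0.33  0.05 -0.02] open 0.45 toolx ang -0.1113 tz [-0.004 -0.001 -1.   ]
dpos [-0.0022, -0.0004, -0.0017] drot [-0.0013, -0.0038, 0.0017]
```

View pics/g1.png

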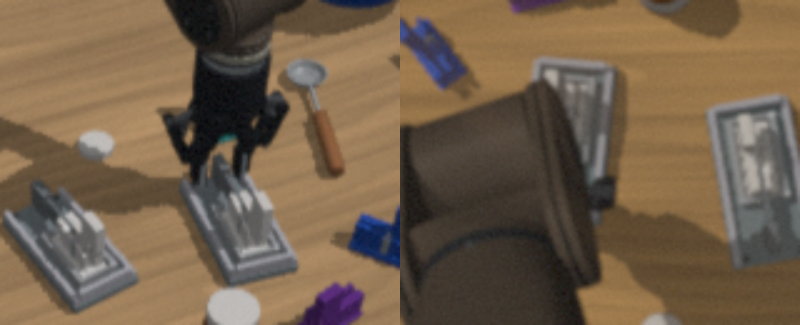

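The picture shows the fingers straddling the handle (left crop, about (225,170)), clear of the rails. Next I close.

Call:
carry_out(commands=[{"delta_pos": [-0.001,0,0],"delta_rot": [0,0,0],"claw": 0},{"delta_pos": [-0.001,0,0],"delta_rot": [0,0,0],"claw": 0},{"delta_pos": [-0.001,0,0],"delta_rot": [0,0,0],"claw": 0},{"delta_pos": [-0.001,0,0],"delta_rot": [0,0,0],"claw": 0},{"delta_pos": [-0.001,0,0],"delta_rot": [0,0,0],"claw": 0}], force=40)

```text
time: 2.2
eef_pos: [0.5124, 0.2663, 0.0478]
tcp_rot: [0.056, 0.998, 0.002, 0.003]
contact_force: [-0.7, 1.8, 6.0]
opening: 0.126
```

Run:
```python
from h import *
st()
```

```text
2.2 [0.5124 0.2663 0.0478] F [-0.69  1.78  6.01] Ftool [ 0.84  1.72 -6.01] open 0.126 toolx ang -0.1117 tz [ 0.007  0.003 -1.   ]
```

Call:
carry_out(commands=[{"delta_pos": [0,0,0],"delta_rot": [0,0,0],"claw": 0},{"delta_pos": [0,0,0],"delta_rot": [0,0,0],"claw": 0}])

```text
time: 2.37
eef_pos: [0.5125, 0.2663, 0.048]
tcp_rot: [0.056, 0.998, 0.002, 0.004]
contact_force: [0.0, 0.1, 1.4]
opening: 0.13
```

Run:
```python
from h import *
st();s=ctrl.get_state();print(s['dq'].round(3),s['wrist_torque'])
p,d=ctrl.read_camera('scene');p2,_=ctrl.read_camera('top')
a=cv2.resize(p[100:230,210:370],None,fx=2.8,fy=2.8);b=cv2.resize(p2[150:280,110:270],None,fx=2.8,fy=2.8)
cv2.imwrite('pics/g2.png',cv2.resize(np.hstack([a,b])[:,:,::-1],(800,325)))
st()
```

```text
2.37 [0.5125 0.2663 0.048 ] F [0.05 0.1  1.36] Ftool [-0.04  0.11 -1.36] open 0.13 toolx ang -0.1117 tz [ 0.008  0.003 -1.   ]
[-0.001  0.006  0.003  0.003 -0.013 -0.003] [ 0.17719196 -0.18249093  0.04540611]
2.47 [0.5125 0.2663 0.048 ] F [-1.2   1.21  3.14] Ftool [ 1.3   1.09 -3.14] open 0.129 toolx ang -0.1117 tz [ 0.007  0.003 -1.   ]
```

View pics/g2.png

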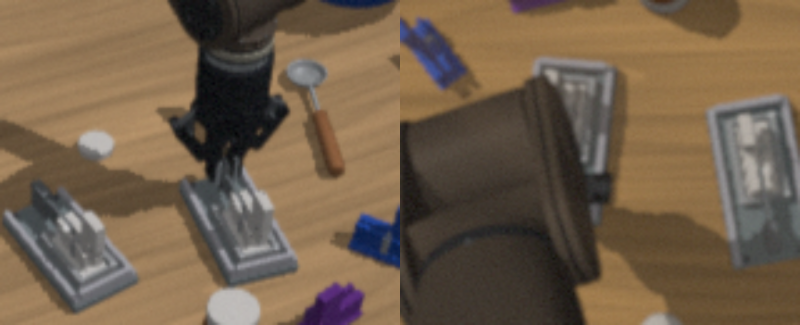

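Call:
carry_out(commands=[{"delta_pos": [0.001,0,0],"delta_rot": [0,0,0],"claw": 0},{"delta_pos": [0.002,0,0],"delta_rot": [0,0,0],"claw": 0},{"delta_pos": [0.002,0,0],"delta_rot": [0,0,0],"claw": 0}])

```text
time: 2.72
eef_pos: [0.5107, 0.2664, 0.048]
tcp_rot: [0.056, 0.998, 0.002, 0.004]
contact_force: [1.2, -0.4, 1.7]
opening: 0.132
```

Run:
```python
from h import *
st()
```

```text
2.72 [0.5107 0.2664 0.048 ] F [ 1.15 -0.45  1.71] Ftool [-1.21 -0.31 -1.71] open 0.132 toolx ang -0.1117 tz [ 0.008  0.003 -1.   ]
```

Call:
carry_out(commands=[{"delta_pos": [0.001,0,0],"delta_rot": [0,0,0],"claw": 0},{"delta_pos": [0.002,0,0],"delta_rot": [0,0,0],"claw": 0},{"delta_pos": [0.003,0,0],"delta_rot": [0,0,0],"claw": 0}])

```text
time: 2.97
eef_pos: [0.5081, 0.2667, 0.0481]
tcp_rot: [0.056, 0.998, 0.002, 0.005]
contact_force: [3.1, -0.8, 0.3]
opening: 0.128
```

Run:
```python
from h import *
st()
```

```text
2.97 [0.5081 0.2667 0.0481] F [ 3.12 -0.81  0.27] Ftool [-3.19 -0.46 -0.24] open 0.128 toolx ang -0.1116 tz [ 0.009  0.003 -1.   ]
```

Call:
carry_out(commands=[{"delta_pos": [0.001,0,0],"delta_rot": [0,0,0],"claw": 0},{"delta_pos": [0.002,0,0],"delta_rot": [0,0,0],"claw": 0},{"delta_pos": [0.003,0,0],"delta_rot": [0,0,0],"claw": 0},{"delta_pos": [0.004,0,0],"delta_rot": [0,0,0],"claw": 0}])

```text
time: 3.3
eef_pos: [0.504, 0.2671, 0.048]
tcp_rot: [0.056, 0.998, 0.002, 0.005]
contact_force: [4.0, -0.7, 0.8]
opening: 0.131
```

Run:
```python
from h import *
st()
p,d=ctrl.read_camera('scene')
cv2.imwrite('pics/g3.png',cv2.resize(p[130:230,260:360],None,fx=6,fy=6,interpolation=cv2.INTER_CUBIC)[:,:,::-1])
W=cloud('scene',d);m=(abs(W[...,0]-.6)<.06)&(abs(W[...,1]-.26)<.03)&(W[...,2]>.077)&(W[...,2]<.09)
print(m.sum(),W[m].mean(0));st()
```

```text
3.3 [0.504  0.2671 0.048 ] F [ 3.99 -0.68  0.79] Ftool [-4.05 -0.23 -0.76] open 0.131 toolx ang -0.1117 tz [ 0.009  0.003 -1.   ]
48 [0.60100321 0.2607629  0.08102976]
3.35 [0.5039 0.2672 0.048 ] F [ 2.55 -0.57  0.68] Ftool [-2.6  -0.28 -0.65] open 0.132 toolx ang -0.1116 tz [ 0.009  0.003 -1.   ]
```

View pics/g3.png

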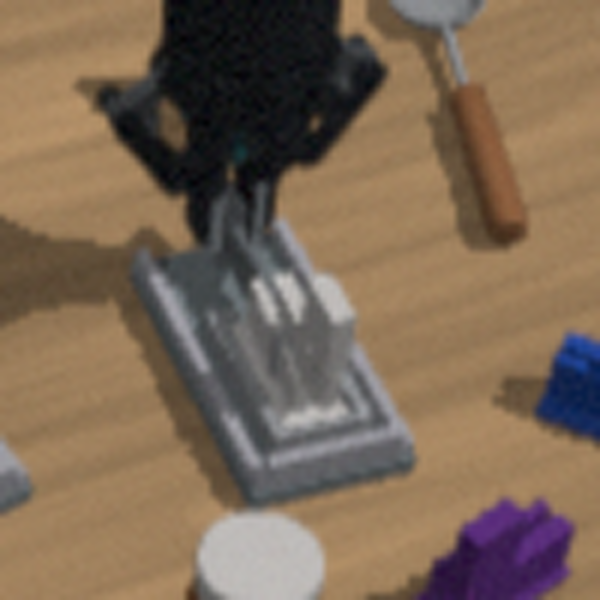

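Call:
carry_out(commands=[{"delta_pos": [0.002,0,0],"delta_rot": [0,0,0],"claw": 0},{"delta_pos": [0.003,0,0],"delta_rot": [0,0,0],"claw": 0},{"delta_pos": [0.004,0,0],"delta_rot": [0,0,0],"claw": 0},{"delta_pos": [0.005,0,0],"delta_rot": [0,0,0],"claw": 0}])

```text
time: 3.68
eef_pos: [0.4987, 0.2678, 0.048]
tcp_rot: [0.056, 0.998, 0.002, 0.004]
contact_force: [2.2, 0.0, 0.9]
opening: 0.13
```

Run:
```python
from h import *
st()
p,d=ctrl.read_camera('scene')
cv2.imwrite('pics/g4.png',cv2.resize(p[130:230,260:360],None,fx=6,fy=6,interpolation=cv2.INTER_CUBIC)[:,:,::-1])
W=cloud('scene',d);m=(abs(W[...,0]-.6)<.06)&(abs(W[...,1]-.26)<.03)&(W[...,2]>.077)&(W[...,2]<.09)
print(m.sum(),W[m].mean(0));st()
```

```text
3.68 [0.4987 0.2678 0.048 ] F [2.19 0.02 0.85] Ftool [-2.18  0.27 -0.83] open 0.13 toolx ang -0.1115 tz [ 0.009  0.003 -1.   ]
44 [0.60041101 0.26091116 0.08139641]
3.73 [0.4986 0.2678 0.0479] F [2.56 0.77 1.16] Ftool [-2.47  1.06 -1.13] open 0.129 toolx ang -0.1115 tz [ 0.009  0.003 -1.   ]
```

View pics/g4.png

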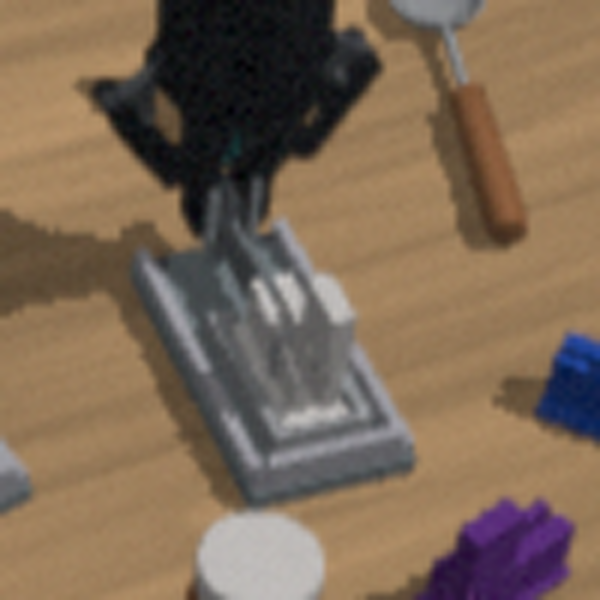

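The clip stays put (the white tab top is still at about (335,290)) and the force holds at about 2.5 N while the tool has gone back 14 mm. So this is the weak clip and its card is sliding out. I'll pull it clear and take it to the tray.

Call:
carry_out(commands=[{"delta_pos": [0.005,0,0],"delta_rot": [0,0,0],"claw": 0},{"delta_pos": [0.01,0,0],"delta_rot": [0,0,0],"claw": 0},{"delta_pos": [0.015,0,0],"delta_rot": [0,0,0],"claw": 0},{"delta_pos": [0.02,0,0],"delta_rot": [0,0,0],"claw": 0},{"delta_pos": [0.02,0,0],"delta_rot": [0,0,0],"claw": 0},{"delta_pos": [0.02,0,-0.03],"delta_rot": [0,0,0],"claw": 0},{"delta_pos": [0.02,0,-0.06],"delta_rot": [0,0,0],"claw": 0},{"delta_pos": [0.02,0,-0.1],"delta_rot": [0,0,0],"claw": 0}])

```text
time: 4.4
eef_pos: [0.4752, 0.2689, 0.1457]
tcp_rot: [0.056, 0.998, 0.0, 0.001]
contact_force: [0.4, -0.2, -0.6]
opening: 0.13
```

Run:
```python
from h import *
st()
p,d=ctrl.read_camera('scene');p2,d2=ctrl.read_camera('top')
np.savez('t1.npz',p=p2,d=d2)
cv2.imwrite('pics/g5.png',np.hstack([cv2.resize(p[50:250,60:370],(400,260)),cv2.resize(p2[130:300,110:450],(400,260))])[:,:,::-1])
W=np.load('top0.npz');Wc=cloud('top',W['d']);c=(.555,-.265)
m=(abs(Wc[...,0]-c[0])<.13)&(Wc[...,1]<-.15)&(Wc[...,1]>-.4)&(Wc[...,2]>.025)&(Wc[...,2]<.04)
m=cv2.erode(m.astype(np.uint8),np.ones((1,1)));m=cv2.medianBlur(m*255,3)>0
q=Wc[m];print(q.min(0),q.max(0),np.percentile(q,[2,98],axis=0));print(cv2.minAreaRect(q[:,:2].astype(np.float32)*1000))
```

```text
4.4 [0.4752 0.2689 0.1457] F [ 0.37 -0.2  -0.62] Ftool [-0.39 -0.15  0.62] open 0.13 toolx ang -0.1115 tz [ 0.002  0.001 -1.   ]
[ 0.41239869 -0.32973305  0.00672377] [0.6838504  0.09231175 0.95957904] [[ 0.46368271 -0.32750958  0.02495252]
 [ 0.67785878 -0.16620783  0.0384046 ]]
((558.3701171875, -113.3861083984375), (238.39437866210938, 444.572998046875), 7.159389019012451)
```

View pics/g5.png

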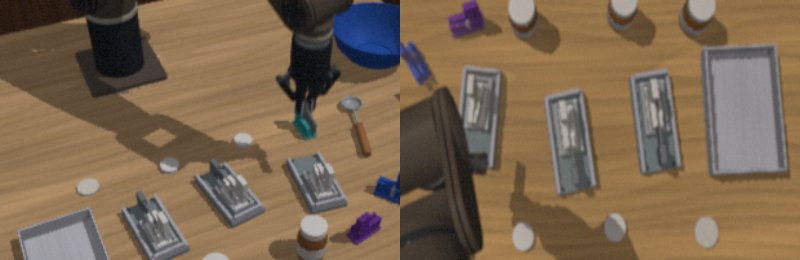

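Run:
```python
from h import *
z=np.load('top0.npz');W=cloud('top',z['d'])
m=((W[...,2]>.026)&(W[...,2]<.045)).astype(np.uint8);m[:150]=0;m[:,:360]=0;m[255:]=0;m[:,448:]=0
q=W[m>0];print(len(q))
r=cv2.minAreaRect(np.array([[x,y] for x,y in q[:,:2]*1000],np.float32));print(r)
cv2.imwrite('pics/tray.png',np.hstack([cv2.resize(m[150:255,350:450]*255,None,fx=3,fy=3),cv2.resize(z['p'][150:255,350:450,0],None,fx=3,fy=3)]))
for u,v in[(367,161),(431,160),(438,243),(373,244)]:print(world('top',u,v,z=.035).round(3))
```

```text
781
((572.1823120117188, -249.7489471435547), (217.41477966308594, 157.57595825195312), 0.9490936398506165)
[ 0.652 -0.183  0.035]
[ 0.65  -0.33   0.035]
[ 0.46  -0.326  0.035]
[ 0.462 -0.182  0.035]
```

View pics/tray.png

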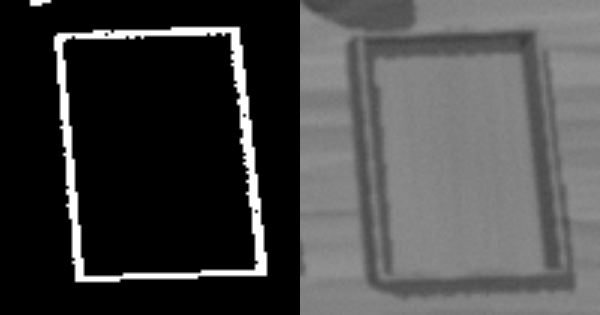

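Run:
```python
from h import *
go(.535,-.222,.16,0)
```

```text
dpos [-0.1079, -0.4843, -0.0073] drot [0.0085, 0.0209, -0.1113]
```

Call:
carry_out(commands=[{"delta_pos": [-0.108,-0.484,-0.01],"delta_rot": [0.008,0.021,-0.111],"claw": 0},{"delta_pos": [-0.108,-0.484,-0.01],"delta_rot": [0.008,0.021,-0.111],"claw": 0},{"delta_pos": [-0.108,-0.484,-0.01],"delta_rot": [0.008,0.021,-0.111],"claw": 0},{"delta_pos": [-0.108,-0.484,-0.01],"delta_rot": [0.008,0.021,-0.111],"claw": 0},{"delta_pos": [-0.108,-0.484,-0.01],"delta_rot": [0.008,0.021,-0.111],"claw": 0},{"delta_pos": [-0.108,-0.484,-0.01],"delta_rot": [0.008,0.021,-0.111],"claw": 0},{"delta_pos": [-0.108,-0.484,-0.01],"delta_rot": [0.008,0.021,-0.111],"claw": 0},{"delta_pos": [-0.108,-0.484,-0.01],"delta_rot": [0.008,0.021,-0.111],"claw": 0}])

```text
time: 5.17
eef_pos: [0.5154, -0.0617, 0.1571]
tcp_rot: [0.0, 1.0, 0.001, -0.001]
contact_force: [0.1, -0.1, 0.5]
opening: 0.133
```

Run:
```python
from h import *
st();go(.535,-.222,.15,0)
```

```text
5.17 [ 0.5154 -0.0617  0.1571] F [ 0.13 -0.14  0.46] Ftool [-0.13 -0.14 -0.46] open 0.133 toolx ang -0.0003 tz [-0.001  0.001 -1.   ]
dpos [-0.0197, -0.1603, 0.0069] drot [0.001, -0.0013, -0.0003]
```

Call:
carry_out(commands=[{"delta_pos": [-0.0195,-0.16,0.005],"delta_rot": [0.001,-0.001,0],"claw": 0},{"delta_pos": [-0.0195,-0.16,0.005],"delta_rot": [0.001,-0.001,0],"claw": 0},{"delta_pos": [-0.0195,-0.16,0.005],"delta_rot": [0.001,-0.001,0],"claw": 0},{"delta_pos": [-0.0195,-0.16,0.005],"delta_rot": [0.001,-0.001,0],"claw": 0},{"delta_pos": [-0.0195,-0.16,0.005],"delta_rot": [0.001,-0.001,0],"claw": 0},{"delta_pos": [-0.0195,-0.16,0.045],"delta_rot": [0.001,-0.001,0],"claw": 0},{"delta_pos": [-0.0195,-0.16,0.085],"delta_rot": [0.001,-0.001,0],"claw": 0},{"delta_pos": [-0.0195,-0.16,0.085],"delta_rot": [0.001,-0.001,0],"claw": 0}])

```text
time: 5.83
eef_pos: [0.5286, -0.2179, 0.0627]
tcp_rot: [0.001, 1.0, 0.005, -0.008]
contact_force: [-2.5, 1.1, -1.6]
opening: 0.129
```

Run:
```python
from h import *
st();go(.535,-.222,.037,0)
p,d=ctrl.read_camera('scene')
cv2.imwrite('pics/g6.png',cv2.resize(p[130:310,50:250],(800,600))[:,:,::-1])
```

```text
5.83 [ 0.5286 -0.2179  0.0627] F [-2.51  1.09 -1.61] Ftool [2.48 1.07 1.66] open 0.129 toolx ang -0.001 tz [-0.016  0.01  -1.   ]
dpos [-0.0068, -0.0044, 0.0256] drot [0.01, -0.0156, -0.0011]
```

View pics/g6.png

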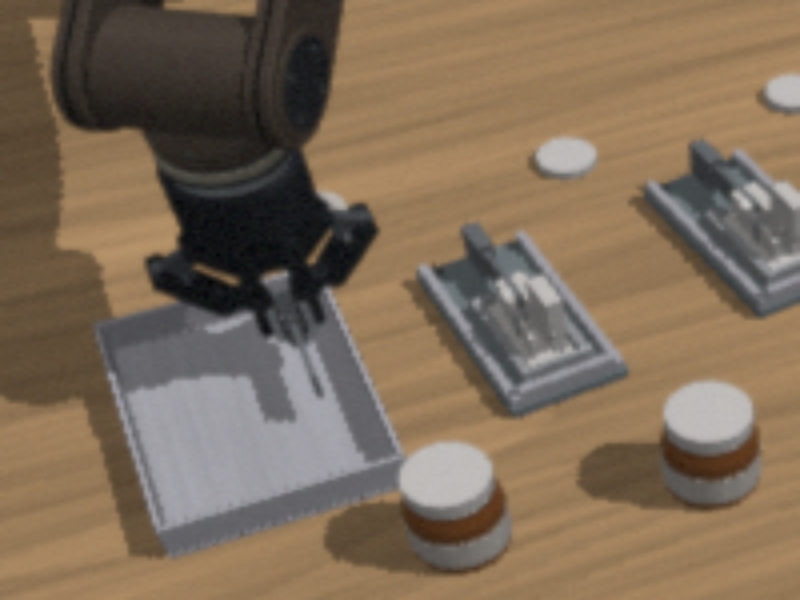

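Call:
carry_out(commands=[{"delta_pos": [-0.007,-0.015,0.005],"delta_rot": [0.01,-0.016,-0.001],"claw": 0},{"delta_pos": [-0.007,-0.015,0.015],"delta_rot": [0.01,-0.016,-0.001],"claw": 0},{"delta_pos": [-0.007,-0.015,0.024],"delta_rot": [0.01,-0.016,-0.001],"claw": 0},{"delta_pos": [-0.007,-0.015,0.024],"delta_rot": [0.01,-0.016,-0.001],"claw": 0},{"delta_pos": [-0.007,-0.015,0.024],"delta_rot": [0.01,-0.016,-0.001],"claw": 0}])

```text
time: 6.3
eef_pos: [0.5371, -0.2329, 0.0424]
tcp_rot: [-0.0, 1.0, -0.001, 0.002]
contact_force: [0.5, 0.8, 0.2]
opening: 0.129
```

Run:
```python
from h import *
st()
p,d=ctrl.read_camera('scene')
cv2.imwrite('pics/g7.png',cv2.resize(p[130:310,50:250],(800,600))[:,:,::-1])
```

```text
6.3 [ 0.5371 -0.2329  0.0424] F [0.54 0.84 0.17] Ftool [-0.54  0.83 -0.17] open 0.129 toolx ang 0.001 tz [ 0.004 -0.002 -1.   ]
```

View pics/g7.png

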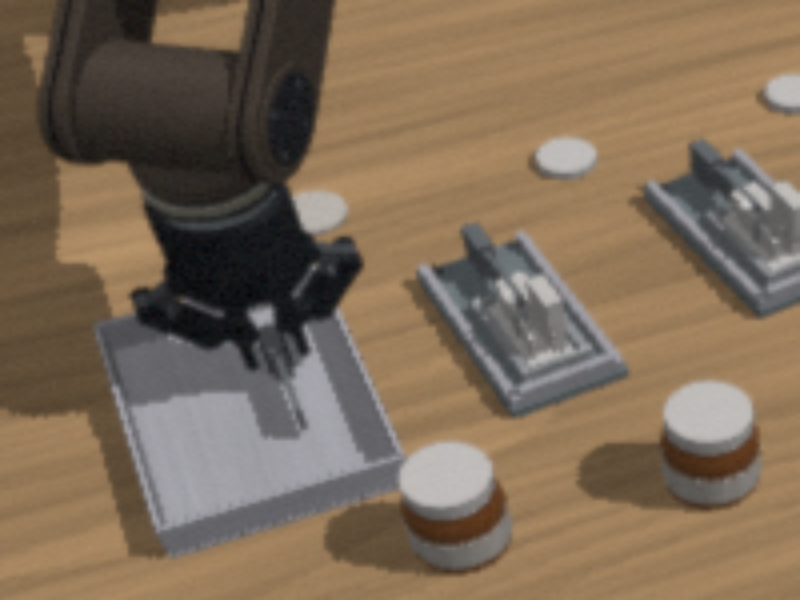

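Call:
carry_out(commands=[{"delta_pos": [0,0,0.004],"delta_rot": [0,0,0],"claw": 0},{"delta_pos": [0,0,0.004],"delta_rot": [0,0,0],"claw": 0},{"delta_pos": [0,0,0.004],"delta_rot": [0,0,0],"claw": 30},{"delta_pos": [0,0,0.004],"delta_rot": [0,0,0],"claw": 30},{"delta_pos": [0,0,0.004],"delta_rot": [0,0,0],"claw": 30},{"delta_pos": [0,0,-0.03],"delta_rot": [0,0,0],"claw": 30},{"delta_pos": [0,0,-0.07],"delta_rot": [0,0,0],"claw": 30},{"delta_pos": [0,0,-0.11],"delta_rot": [0,0,0],"claw": 45}])

```text
time: 7.02
eef_pos: [0.536, -0.2323, 0.1529]
tcp_rot: [-0.0, 1.0, -0.0, 0.001]
contact_force: [1.3, 0.4, 0.1]
opening: 0.426
```

Run:
```python
from h import *
st()
p,d=ctrl.read_camera('scene')
cv2.imwrite('pics/g8.png',cv2.resize(p[130:310,50:250],(800,600))[:,:,::-1])
x,y,w=HANDLE['R'];go(x,y,.15,w)
```

```text
7.02 [ 0.536  -0.2323  0.1529] F [1.31 0.45 0.06] Ftool [-1.31  0.44 -0.05] open 0.426 toolx ang 0.0009 tz [ 0.002 -0.001 -1.   ]
dpos [0.0473, 0.1427, 0.0116] drot [-0.0116, 0.0163, -0.1087]
```

View pics/g8.png

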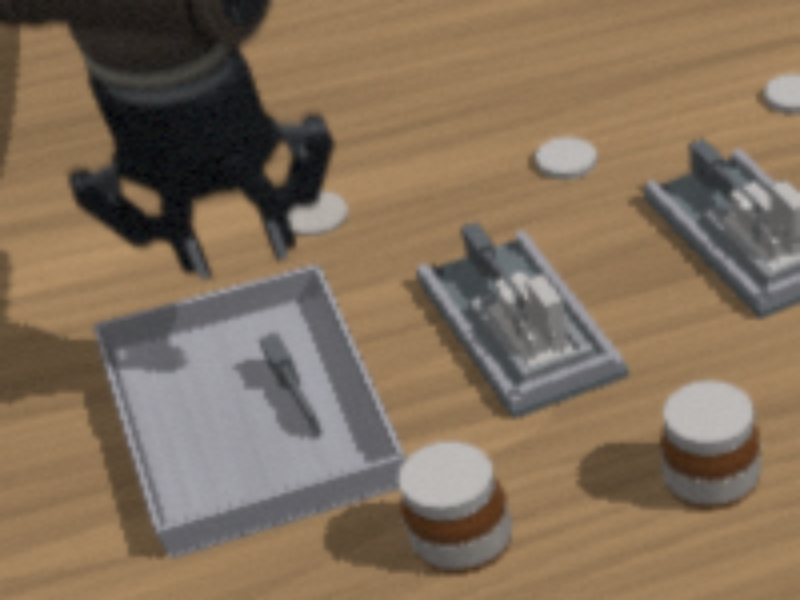

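The card now stands in the tray at about (285,380). Next is the right tester.

Call:
carry_out(commands=[{"delta_pos": [0.0473,0.1427,0.0116],"delta_rot": [-0.012,0.016,-0.109],"claw": 45},{"delta_pos": [0.0473,0.1427,0.0116],"delta_rot": [-0.012,0.016,-0.109],"claw": 45},{"delta_pos": [0.0473,0.1427,0.0116],"delta_rot": [-0.012,0.016,-0.109],"claw": 45},{"delta_pos": [0.0473,0.1427,0.0116],"delta_rot": [-0.012,0.016,-0.109],"claw": 45},{"delta_pos": [0.0473,0.1427,0.0116],"delta_rot": [-0.012,0.016,-0.109],"claw": 45},{"delta_pos": [0.0473,0.1427,0.0116],"delta_rot": [-0.012,0.016,-0.109],"claw": 45},{"delta_pos": [0.0473,0.1427,0.0116],"delta_rot": [-0.012,0.016,-0.109],"claw": 45}])

```text
time: 7.65
eef_pos: [0.4943, -0.0934, 0.1505]
tcp_rot: [-0.055, 0.998, -0.0, 0.001]
contact_force: [0.0, -0.6, -0.4]
opening: 0.449
```

Run:
```python
from h import *
st();x,y,w=HANDLE['R'];go(x,y,.047,w)
```

```text
7.65 [ 0.4943 -0.0934  0.1505] F [ 0.02 -0.61 -0.37] Ftool [ 0.05 -0.61  0.37] open 0.449 toolx ang 0.1104 tz [ 0.002 -0.    -1.   ]
dpos [0.0007, 0.0008, 0.1035] drot [-0.0006, 0.0015, 0.0004]
```

Call:
carry_out(commands=[{"delta_pos": [0.0007,0.0008,0.035],"delta_rot": [-0.001,0.0015,0],"claw": 45},{"delta_pos": [0.0007,0.0008,0.065],"delta_rot": [-0.001,0.0015,0],"claw": 45},{"delta_pos": [0.0007,0.0008,0.09],"delta_rot": [-0.001,0.0015,0],"claw": 45},{"delta_pos": [0.0007,0.0008,0.103],"delta_rot": [-0.001,0.0015,0],"claw": 45},{"delta_pos": [0.0007,0.0008,0.103],"delta_rot": [-0.001,0.0015,0],"claw": 45},{"delta_pos": [0.0007,0.0008,0.103],"delta_rot": [-0.001,0.0015,0],"claw": 45},{"delta_pos": [0.0007,0.0008,0.103],"delta_rot": [-0.001,0.0015,0],"claw": 45}])

```text
time: 8.23
eef_pos: [0.495, -0.094, 0.0486]
tcp_rot: [-0.055, 0.999, -0.0, 0.001]
contact_force: [0.2, 0.3, 1.2]
opening: 0.451
```

Run:
```python
from h import *
st();x,y,w=HANDLE['R'];go(x,y,.047,w)
```

```text
8.23 [ 0.495  -0.094   0.0486] F [0.16 0.3  1.18] Ftool [-0.19  0.28 -1.18] open 0.451 toolx ang 0.1093 tz [ 0.002 -0.001 -1.   ]
dpos [0.0012, 0.0013, 0.0016] drot [-0.0009, 0.002, -0.0007]
```

Call:
carry_out(commands=[{"delta_pos": [0.0008,0.0012,0.001],"delta_rot": [0,0,0],"claw": 30},{"delta_pos": [0.0008,0.0012,0.001],"delta_rot": [0,0,0],"claw": 0},{"delta_pos": [0.0008,0.0012,0.001],"delta_rot": [0,0,0],"claw": 0},{"delta_pos": [0.0008,0.0012,0.001],"delta_rot": [0,0,0],"claw": 0},{"delta_pos": [0.0008,0.0012,0.001],"delta_rot": [0,0,0],"claw": 0}], force=30)

```text
time: 8.65
eef_pos: [0.4952, -0.0934, 0.049]
tcp_rot: [-0.055, 0.999, -0.001, 0.002]
contact_force: [-0.4, -0.9, 5.2]
opening: 0.132
```

Run:
```python
from h import *
st();x,y,w=HANDLE['R'];go(x,y,.047,w)
p,d=ctrl.read_camera('scene');st()
cv2.imwrite('pics/g9.png',cv2.resize(p[150:270,120:280],(800,600),interpolation=cv2.INTER_CUBIC)[:,:,::-1])
W=cloud('scene',d);m=(abs(W[...,0]-.58)<.06)&(abs(W[...,1]+.08)<.03)&(W[...,2]>.077)&(W[...,2]<.09)
print(m.sum(),W[m].mean(0))
```

```text
8.65 [ 0.4952 -0.0934  0.049 ] F [-0.37 -0.89  5.21] Ftool [ 0.44 -0.85 -5.21] open 0.132 toolx ang 0.1093 tz [ 0.005 -0.002 -1.   ]
dpos [0.0015, 0.0008, 0.002] drot [-0.0024, 0.0047, -0.0007]
8.7 [ 0.4952 -0.0934  0.0489] F [-0.91 -1.12  5.31] Ftool [ 1.   -1.02 -5.31] open 0.133 toolx ang 0.1092 tz [ 0.005 -0.002 -1.   ]
56 [ 0.5870376  -0.07814323  0.0810375 ]
```

View pics/g9.png

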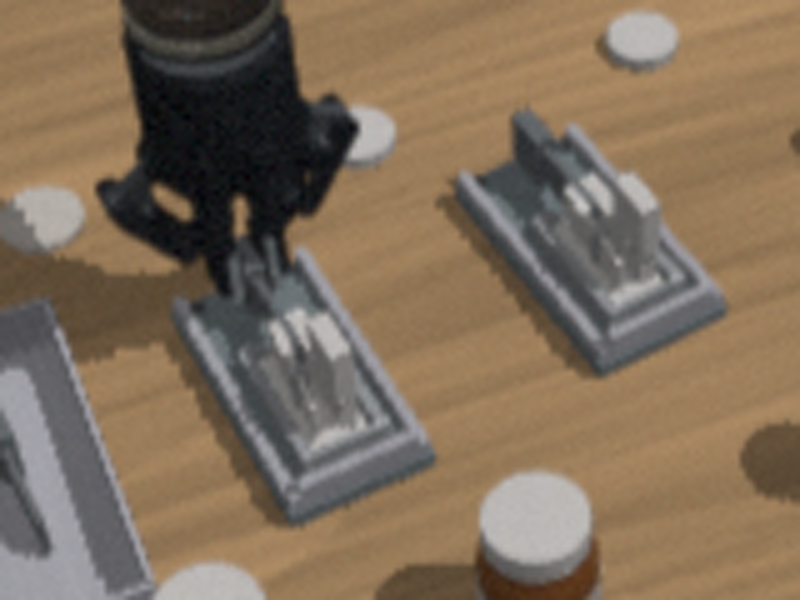

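Call:
carry_out(commands=[{"delta_pos": [0.001,0,0],"delta_rot": [0,0,0],"claw": 0},{"delta_pos": [0.002,0,0],"delta_rot": [0,0,0],"claw": 0},{"delta_pos": [0.003,0,0],"delta_rot": [0,0,0],"claw": 0},{"delta_pos": [0.004,0,0],"delta_rot": [0,0,0],"claw": 0},{"delta_pos": [0.005,0,0],"delta_rot": [0,0,0],"claw": 0},{"delta_pos": [0.005,0,0],"delta_rot": [0,0,0],"claw": 0}])

```text
time: 9.2
eef_pos: [0.4911, -0.0938, 0.049]
tcp_rot: [-0.054, 0.999, -0.001, 0.004]
contact_force: [4.3, 1.6, 0.2]
opening: 0.132
```

```bash
cat > chk.py <<'E'
from h import *
import sys
st();p,d=ctrl.read_camera('scene');st()
c={'R':(.58,-.08),'M':(.555,.09)}[sys.argv[1]]
W=cloud('scene',d);m=(abs(W[...,0]-c[0])<.06)&(abs(W[...,1]-c[1])<.03)&(W[...,2]>.077)&(W[...,2]<.088)
print('tab',m.sum(),W[m].mean(0).round(4))
E
python3 chk.py R
```

```text
9.2 [ 0.4911 -0.0938  0.049 ] F [4.34 1.56 0.17] Ftool [-4.48  1.08 -0.14] open 0.132 toolx ang 0.1087 tz [ 0.008 -0.002 -1.   ]
9.25 [ 0.491  -0.0938  0.049 ] F [ 5.21  1.55 -1.43] Ftool [-5.33  0.98  1.47] open 0.127 toolx ang 0.1088 tz [ 0.007 -0.002 -1.   ]
tab 54 [ 0.5821 -0.0784  0.0808]
```

Call:
carry_out(commands=[{"delta_pos": [0.002,0,0],"delta_rot": [0,0,0],"claw": 0},{"delta_pos": [0.003,0,0],"delta_rot": [0,0,0],"claw": 0},{"delta_pos": [0.004,0,0],"delta_rot": [0,0,0],"claw": 0},{"delta_pos": [0.005,0,0],"delta_rot": [0,0,0],"claw": 0},{"delta_pos": [0.006,0,0],"delta_rot": [0,0,0],"claw": 0},{"delta_pos": [0.007,0,0],"delta_rot": [0,0,0],"claw": 0},{"delta_pos": [0.007,0,0],"delta_rot": [0,0,0],"claw": 0}])

```text
time: 9.83
eef_pos: [0.4845, -0.0945, 0.0491]
tcp_rot: [-0.054, 0.999, -0.001, 0.004]
contact_force: [4.1, 1.1, -0.6]
opening: 0.136
```

```bash
python3 chk.py R
```

```text
9.83 [ 0.4845 -0.0945  0.0491] F [ 4.13  1.11 -0.58] Ftool [-4.22  0.65  0.62] open 0.136 toolx ang 0.1086 tz [ 0.009 -0.002 -1.   ]
9.88 [ 0.4845 -0.0946  0.0491] F [ 4.44  1.25 -0.51] Ftool [-4.54  0.77  0.55] open 0.133 toolx ang 0.1086 tz [ 0.008 -0.002 -1.   ]
tab 53 [ 0.5761 -0.0792  0.0813]
```

Call:
carry_out(commands=[{"delta_pos": [0.001,0,0],"delta_rot": [0,0,0],"claw": 0},{"delta_pos": [0.0018,0,0],"delta_rot": [0,0,0],"claw": 0}])

```text
time: 10.05
eef_pos: [0.483, -0.0947, 0.0491]
tcp_rot: [-0.054, 0.999, -0.001, 0.005]
contact_force: [4.3, 0.2, -1.0]
opening: 0.132
```

Call:
carry_out(commands=[{"delta_pos": [0.001,0,0],"delta_rot": [0,0,0],"claw": 0},{"delta_pos": [0.0018,0,0],"delta_rot": [0,0,0],"claw": 0}])

```text
time: 10.22
eef_pos: [0.4815, -0.0949, 0.049]
tcp_rot: [-0.054, 0.999, -0.001, 0.005]
contact_force: [5.1, 1.5, -1.6]
opening: 0.132
```

```bash
python3 chk.py R
```

```text
10.22 [ 0.4815 -0.0949  0.049 ] F [ 5.06  1.51 -1.63] Ftool [-5.18  0.96  1.68] open 0.132 toolx ang 0.1083 tz [ 0.01  -0.002 -1.   ]
10.27 [ 0.4814 -0.0949  0.049 ] F [ 5.35  2.05 -0.87] Ftool [-5.53  1.47  0.92] open 0.133 toolx ang 0.1083 tz [ 0.01  -0.002 -1.   ]
tab 56 [ 0.5732 -0.0792  0.0812]
```

Call:
carry_out(commands=[{"delta_pos": [0.001,0,0],"delta_rot": [0,0,0],"claw": 0},{"delta_pos": [0.0018,0,0],"delta_rot": [0,0,0],"claw": 0}])

```text
time: 10.43
eef_pos: [0.4798, -0.095, 0.049]
tcp_rot: [-0.054, 0.999, -0.001, 0.005]
contact_force: [4.6, 2.1, -0.2]
opening: 0.136
```

Call:
carry_out(commands=[{"delta_pos": [0.001,0,0],"delta_rot": [0,0,0],"claw": 0},{"delta_pos": [0.0018,0,0],"delta_rot": [0,0,0],"claw": 0}])

```text
time: 10.6
eef_pos: [0.4782, -0.0952, 0.0489]
tcp_rot: [-0.054, 0.999, -0.001, 0.006]
contact_force: [4.5, 1.1, -1.4]
opening: 0.135
```

```bash
python3 chk.py R
```

```text
10.6 [ 0.4782 -0.0952  0.0489] F [ 4.54  1.15 -1.39] Ftool [-4.63  0.65  1.44] open 0.135 toolx ang 0.108 tz [ 0.011 -0.002 -1.   ]
10.65 [ 0.4781 -0.0952  0.049 ] F [ 4.98  0.53 -0.01] Ftool [-5.01 -0.01  0.06] open 0.132 toolx ang 0.1081 tz [ 0.011 -0.002 -1.   ]
tab 55 [ 0.5698 -0.08    0.0816]
```

Call:
carry_out(commands=[{"delta_pos": [0.001,0,0],"delta_rot": [0,0,0],"claw": 0},{"delta_pos": [0.0018,0,0],"delta_rot": [0,0,0],"claw": 0}])

```text
time: 10.82
eef_pos: [0.4766, -0.0954, 0.049]
tcp_rot: [-0.054, 0.999, -0.001, 0.006]
contact_force: [5.1, 2.2, -0.8]
opening: 0.131
```

Call:
carry_out(commands=[{"delta_pos": [0.001,0,0],"delta_rot": [0,0,0],"claw": 0},{"delta_pos": [0.0018,0,0],"delta_rot": [0,0,0],"claw": 0}])

```text
time: 10.98
eef_pos: [0.4755, -0.0955, 0.049]
tcp_rot: [-0.054, 0.999, -0.001, 0.007]
contact_force: [6.6, 1.9, -1.9]
opening: 0.133
```

```bash
python3 chk.py R
```

```text
10.98 [ 0.4755 -0.0955  0.049 ] F [ 6.62  1.87 -1.92] Ftool [-6.76  1.16  2.01] open 0.133 toolx ang 0.1075 tz [ 0.014 -0.002 -1.   ]
11.03 [ 0.4754 -0.0955  0.0491] F [ 6.08  2.81 -0.84] Ftool [-6.33  2.14  0.92] open 0.133 toolx ang 0.1076 tz [ 0.014 -0.002 -1.   ]
tab 51 [ 0.5662 -0.0803  0.082 ]
```

Call:
carry_out(commands=[{"delta_pos": [0.001,0,0],"delta_rot": [0,0,0],"claw": 0},{"delta_pos": [0.0014,0,0],"delta_rot": [0,0,0],"claw": 0}])

```text
time: 11.2
eef_pos: [0.4748, -0.0956, 0.0492]
tcp_rot: [-0.054, 0.999, -0.001, 0.008]
contact_force: [6.5, 2.1, -1.1]
opening: 0.133
```

```bash
python3 chk.py R
```

```text
11.2 [ 0.4748 -0.0956  0.0492] F [ 6.5   2.06 -1.13] Ftool [-6.67  1.35  1.24] open 0.133 toolx ang 0.1072 tz [ 0.016 -0.002 -1.   ]
11.25 [ 0.4748 -0.0956  0.0493] F [ 6.15  2.82 -1.32] Ftool [-6.4   2.15  1.41] open 0.135 toolx ang 0.1072 tz [ 0.016 -0.002 -1.   ]
tab 57 [ 0.5661 -0.0803  0.0828]
```

Call:
carry_out(commands=[{"delta_pos": [0.001,0,0],"delta_rot": [0,0,0],"claw": 0},{"delta_pos": [0.002,0,0],"delta_rot": [0,0,0],"claw": 0}], force=40)

```text
time: 11.42
eef_pos: [0.4738, -0.0957, 0.0495]
tcp_rot: [-0.053, 0.999, -0.001, 0.009]
contact_force: [6.6, 2.5, -0.8]
opening: 0.131
```

```bash
python3 chk.py R
```

```text
11.42 [ 0.4738 -0.0957  0.0495] F [ 6.63  2.47 -0.77] Ftool [-6.84  1.75  0.89] open 0.131 toolx ang 0.1069 tz [ 0.019 -0.002 -1.   ]
11.47 [ 0.4737 -0.0957  0.0495] F [ 6.83  3.09 -0.81] Ftool [-7.1   2.34  0.93] open 0.129 toolx ang 0.1069 tz [ 0.019 -0.002 -1.   ]
tab 57 [ 0.5646 -0.0808  0.0832]
```

Call:
carry_out(commands=[{"delta_pos": [0.0005,0,0.0003],"delta_rot": [0,0.01,0],"claw": 0},{"delta_pos": [0.001,0,0.0006],"delta_rot": [0,0.02,0],"claw": 0}])

```text
time: 11.63
eef_pos: [0.4741, -0.0958, 0.0499]
tcp_rot: [-0.053, 0.999, -0.002, 0.001]
contact_force: [4.9, 4.0, 5.4]
opening: 0.129
```

```bash
python3 chk.py R
```

```text
11.63 [ 0.4741 -0.0958  0.0499] F [4.86 4.01 5.4 ] Ftool [-5.27  3.45 -5.41] open 0.129 toolx ang 0.1063 tz [ 0.002 -0.004 -1.   ]
11.68 [ 0.4742 -0.0958  0.0499] F [4.71 2.85 2.14] Ftool [-4.99  2.33 -2.15] open 0.133 toolx ang 0.1066 tz [ 0.001 -0.004 -1.   ]
tab 57 [ 0.5652 -0.081   0.0834]
```

Run:
```python
from h import *
p,d=ctrl.read_camera('scene');p2,d2=ctrl.read_camera('top')
cv2.imwrite('pics/g10.png',np.hstack([cv2.resize(p[175:255,150:240],(420,373),interpolation=cv2.INTER_CUBIC),cv2.resize(p2[165:255,290:370],(370,373),interpolation=cv2.INTER_CUBIC)])[:,:,::-1])
for n,D in(('scene',d),('top',d2)):
    W=cloud(n,D);z0=np.load(n+'0.npz')['d'];W0=cloud(n,z0)
    w=.11;u=np.array([np.cos(w),np.sin(w)]);v=np.array([-u[1],u[0]]);O=np.array([.5475,-.0868])
    for nm,WW in((' before',W0),(' now',W)):
        q=(WW[...,:2]-O);X=q@u;Y=q@v;m=(abs(X)<.09)&(abs(Y)<.045)&(WW[...,2]<.1)&(WW[...,2]>.02)
        for lo in np.arange(-.03,.06,.01):
            k=m&(X>=lo)&(X<lo+.01)&(WW[...,2]>.065); j=m&(X>=lo)&(X<lo+.01)&(abs(WW[...,2]-.046)<.008)
            if n=='scene':print(nm,lo.round(3),k.sum(),np.median(WW[k][:,2]).round(4) if k.any() else '', j.sum(),np.median(WW[j][:,2]).round(4) if j.any() else '')
```

```text
before -0.03 0  6 0.0463
 before -0.02 0  7 0.0468
 before -0.01 0  26 0.047
 before 0.0 0  28 0.0463
 before 0.01 0  13 0.0465
 before 0.02 8 0.0807 17 0.0471
 before 0.03 24 0.0807 9 0.0472
 before 0.04 24 0.0811 14 0.0458
 before 0.05 26 0.076 10 0.048
 now -0.03 0  24 0.0472
 now -0.02 0  23 0.047
 now -0.01 0  13 0.0468
 now 0.0 17 0.083 17 0.0491
 now 0.01 23 0.0828 9 0.0477
 now 0.02 30 0.0797 23 0.0449
 now 0.03 16 0.0739 5 0.0506
 now 0.04 0  0 
 now 0.05 0  0
```

View pics/g10.png

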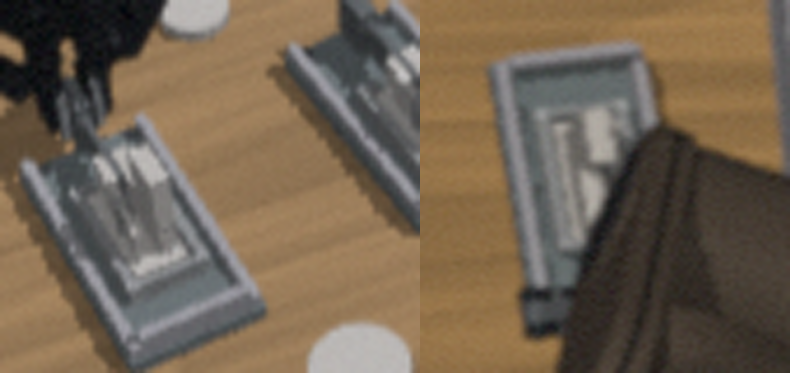

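The clip's rear has tipped up about 2 mm under the pull (white tab at about (150,165) in the left crop). I'll let it settle, then take the handle lower and hold it level.

Call:
carry_out(commands=[{"delta_pos": [0,0,0],"delta_rot": [0,0,0],"claw": 10},{"delta_pos": [0,0,0],"delta_rot": [0,0,0],"claw": 25},{"delta_pos": [0,0,0],"delta_rot": [0,0,0],"claw": 40},{"delta_pos": [0,0,0],"delta_rot": [0,0,0],"claw": 40}])

```text
time: 12.12
eef_pos: [0.4727, -0.0956, 0.0491]
tcp_rot: [-0.053, 0.999, -0.002, -0.001]
contact_force: [1.0, 0.5, -0.5]
opening: 0.398
```

```bash
python3 chk.py R
python3 - <<'E'
from h import *
p,d=ctrl.read_camera('scene');W=cloud('scene',d)
w=.11;u=np.array([np.cos(w),np.sin(w)]);v=np.array([-u[1],u[0]]);O=np.array([.5475,-.0868])
q=W[...,:2]-O;X=q@u;Y=q@v
k=(abs(Y)<.03)&(X<-.05)&(X>-.11)&(W[...,2]>.047)&(W[...,2]<.06)
print(k.sum(),np.c_[X[k],Y[k],W[k][:,2]].round(4)[:60:2])
cv2.imwrite('pics/g11.png',cv2.resize(p[165:245,140:230],(675,600),interpolation=cv2.INTER_CUBIC)[:,:,::-1])
E
```

```text
12.12 [ 0.4727 -0.0956  0.0491] F [ 1.02  0.48 -0.51] Ftool [-1.06  0.37  0.51] open 0.398 toolx ang 0.1071 tz [-0.002 -0.003 -1.   ]
12.17 [ 0.4729 -0.0956  0.0492] F [ 0.61 -0.04 -0.57] Ftool [-0.6  -0.1   0.57] open 0.399 toolx ang 0.1069 tz [-0.001 -0.003 -1.   ]
tab 50 [ 0.5682 -0.0802  0.0813]
99 [[-0.0838  0.0165  0.0541]
 [-0.0864  0.0039  0.0546]
 [-0.0781  0.0169  0.0554]
 [-0.087  -0.0041  0.0546]
 [-0.0831 -0.0001  0.0561]
 [-0.079   0.0039  0.0578]
 [-0.0677  0.0288  0.055 ]
 [-0.0807 -0.0038  0.0566]
 [-0.0779  0.0005  0.0569]
 [-0.0788  0.0162  0.0477]
 [-0.0668  0.0255  0.0539]
 [-0.0814 -0.0066  0.0538]
 [-0.077  -0.0027  0.0557]
 [-0.0741  0.0041  0.0548]
 [-0.064   0.0164  0.0577]
 [-0.0628  0.0212  0.0561]
 [-0.0664  0.0275  0.0494]
 [-0.0729 -0.0069  0.0581]
 [-0.0716 -0.0022  0.0568]
 [-0.0705  0.0026  0.0553]
 [-0.0649  0.0163  0.0531]
 [-0.0634  0.021   0.052 ]
 [-0.0647  0.0266  0.0477]
 [-0.0701 -0.0056  0.0564]
 [-0.068  -0.0011  0.056 ]
 [-0.0655  0.0032  0.056 ]
 [-0.0635  0.0206  0.0483]
 [-0.0691 -0.0038  0.0527]
 [-0.0645 -0.      0.0549]
 [-0.0615  0.0042  0.0555]]
```

View pics/g11.png

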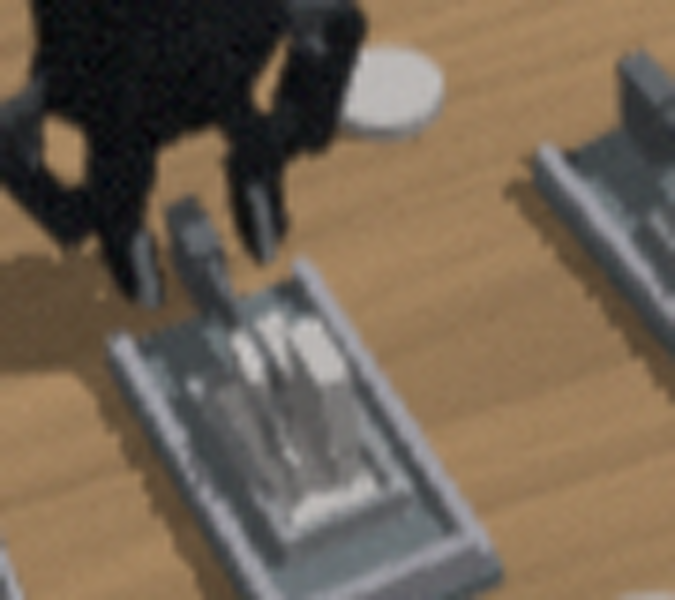

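```bash
cat > rel.py <<'E'
from h import *
import sys
w,O={'R':(.11,(.5475,-.0868)),'M':(.153,(.5214,.0802))}[sys.argv[1]]
u=np.array([np.cos(w),np.sin(w)]);v=np.array([-u[1],u[0]])
def f(D,s):
    W=cloud('scene',D);q=W[...,:2]-O;X=q@u;Y=q@v
    t=(abs(X-.02)<.04)&(abs(Y)<.03)&(W[...,2]>.077)&(W[...,2]<.09)
    h=(X<-.02-s)&(X>-.1)&(Y>-.014)&(Y<.009)&(W[...,2]>.0505)&(W[...,2]<.060)
    for nm,k in(('tab',t),('hnd',h)): print(nm,k.sum(),'X',X[k].mean().round(4),np.percentile(X[k],[4,96]).round(4),'Y',Y[k].mean().round(4),'z',W[k][:,2].mean().round(4))
    print('rel',(X[t].mean()-X[h].mean()).round(4))
f(np.load('scene0.npz')['d'],0);p,d=ctrl.read_camera('scene');f(d,float(sys.argv[2]));st()
E
python3 rel.py R .018
```

```text
tab 56 X 0.04 [0.0267 0.0526] Y 0.0049 z 0.081
hnd 39 X -0.0526 [-0.0643 -0.0406] Y -0.0009 z 0.0534
rel 0.0926
tab 52 X 0.0208 [0.0088 0.0329] Y 0.0044 z 0.0808
hnd 50 X -0.0699 [-0.0844 -0.0578] Y -0.0015 z 0.0554
rel 0.0907
12.27 [ 0.4733 -0.0957  0.0494] F [-0.02  0.06 -0.9 ] Ftool [0.01 0.06 0.89] open 0.403 toolx ang 0.1067 tz [ 0.    -0.003 -1.   ]
```

Call:
carry_out(commands=[{"delta_pos": [0,0,0.006],"delta_rot": [0,0,0],"claw": 40},{"delta_pos": [0,0,0.006],"delta_rot": [0,0,0],"claw": 40},{"delta_pos": [0,0,0.006],"delta_rot": [0,0,0],"claw": 40}])

```text
time: 12.52
eef_pos: [0.4727, -0.0955, 0.0427]
tcp_rot: [-0.053, 0.999, -0.001, -0.001]
contact_force: [-1.0, 0.7, 0.7]
opening: 0.403
```

```bash
python3 -c "
from h import *
st()"
```

```text
12.52 [ 0.4727 -0.0955  0.0427] F [-0.99  0.69  0.73] Ftool [ 0.91  0.78 -0.73] open 0.403 toolx ang 0.1067 tz [-0.002 -0.003 -1.   ]
```

Call:
carry_out(commands=[{"delta_pos": [0,0,0],"delta_rot": [0,0,0],"claw": 25},{"delta_pos": [0,0,0],"delta_rot": [0,0,0],"claw": 0},{"delta_pos": [0,0,0],"delta_rot": [0,0,0],"claw": 0},{"delta_pos": [0,0,0],"delta_rot": [0,0,0],"claw": 0},{"delta_pos": [0,0,0],"delta_rot": [0,0,0],"claw": 0}], force=50)

```text
time: 12.93
eef_pos: [0.4725, -0.0955, 0.0426]
tcp_rot: [-0.053, 0.999, -0.001, -0.001]
contact_force: [-0.6, -1.0, -0.4]
opening: 0.13
```

```bash
python3 chk.py R
```

```text
12.93 [ 0.4725 -0.0955  0.0426] F [-0.58 -1.   -0.39] Ftool [ 0.69 -0.93  0.39] open 0.13 toolx ang 0.1067 tz [-0.002 -0.003 -1.   ]
12.98 [ 0.4726 -0.0955  0.0426] F [-0.59 -0.44 -0.33] Ftool [ 0.63 -0.37  0.33] open 0.131 toolx ang 0.1067 tz [-0.002 -0.003 -1.   ]
tab 53 [ 0.5684 -0.0801  0.0813]
```

Call:
carry_out(commands=[{"delta_pos": [0.001,0,0],"delta_rot": [0,0.003,0],"claw": 0},{"delta_pos": [0.002,0,0],"delta_rot": [0,0.006,0],"claw": 0}])

```text
time: 13.15
eef_pos: [0.472, -0.0957, 0.043]
tcp_rot: [-0.053, 0.999, -0.002, -0.002]
contact_force: [5.9, 2.2, -2.9]
opening: 0.129
```

```bash
python3 chk.py R
```

```text
13.15 [ 0.472  -0.0957  0.043 ] F [ 5.86  2.16 -2.93] Ftool [-6.07  1.54  2.9 ] open 0.129 toolx ang 0.1059 tz [-0.003 -0.004 -1.   ]
13.2 [ 0.472  -0.0956  0.043 ] F [ 4.98  2.1  -3.55] Ftool [-5.19  1.57  3.52] open 0.132 toolx ang 0.1061 tz [-0.004 -0.004 -1.   ]
tab 54 [ 0.5679 -0.08    0.0815]
```

Call:
carry_out(commands=[{"delta_pos": [0.0015,0,0],"delta_rot": [0,0.003,0],"claw": 0},{"delta_pos": [0.0025,0,0],"delta_rot": [0,0.006,0],"claw": 0}])

```text
time: 13.37
eef_pos: [0.4714, -0.0958, 0.0435]
tcp_rot: [-0.053, 0.999, -0.002, -0.002]
contact_force: [6.9, 2.9, -1.8]
opening: 0.133
```

```bash
python3 chk.py R
```

```text
13.37 [ 0.4714 -0.0958  0.0435] F [ 6.9   2.87 -1.8 ] Ftool [-7.17  2.13  1.76] open 0.133 toolx ang 0.1052 tz [-0.004 -0.004 -1.   ]
13.42 [ 0.4714 -0.0958  0.0437] F [ 5.53  1.36 -2.75] Ftool [-5.66  0.78  2.72] open 0.136 toolx ang 0.1054 tz [-0.004 -0.004 -1.   ]
tab 54 [ 0.568  -0.0803  0.0821]
```

Call:
carry_out(commands=[{"delta_pos": [0.002,0,0],"delta_rot": [0,0.005,0],"claw": 0},{"delta_pos": [0.003,0,0],"delta_rot": [0,0.01,0],"claw": 0},{"delta_pos": [0.0035,0,0],"delta_rot": [0,0.01,0],"claw": 0}])

```text
time: 13.67
eef_pos: [0.4702, -0.096, 0.0445]
tcp_rot: [-0.052, 0.999, -0.003, -0.004]
contact_force: [6.3, 3.2, -2.0]
opening: 0.129
```

```bash
python3 chk.py R
```

```text
13.67 [ 0.4702 -0.096   0.0445] F [ 6.35  3.17 -2.05] Ftool [-6.66  2.49  1.98] open 0.129 toolx ang 0.1046 tz [-0.008 -0.005 -1.   ]
13.72 [ 0.4702 -0.096   0.0446] F [ 6.32  2.84 -1.53] Ftool [-6.59  2.17  1.47] open 0.129 toolx ang 0.1047 tz [-0.008 -0.006 -1.   ]
tab 58 [ 0.5655 -0.0806  0.083 ]
```

Call:
carry_out(commands=[{"delta_pos": [0.0,0,0.001],"delta_rot": [0,-0.003,-0.003],"claw": 0},{"delta_pos": [0.0,0.0005,0.003],"delta_rot": [0,-0.006,-0.004],"claw": 0},{"delta_pos": [0.0,0.0005,0.004],"delta_rot": [0,-0.006,-0.005],"claw": 0}])

```text
time: 13.97
eef_pos: [0.4713, -0.096, 0.0417]
tcp_rot: [-0.055, 0.998, -0.003, 0.0]
contact_force: [-1.7, 0.9, 8.0]
opening: 0.131
```

```bash
python3 chk.py R
```

```text
13.97 [ 0.4713 -0.096   0.0417] F [-1.7   0.94  8.  ] Ftool [ 1.59  1.07 -8.  ] open 0.131 toolx ang 0.1097 tz [ 0.001 -0.006 -1.   ]
14.02 [ 0.4713 -0.096   0.0417] F [-0.68  0.76  5.  ] Ftool [ 0.6   0.8  -5.01] open 0.134 toolx ang 0.1095 tz [ 0.001 -0.006 -1.   ]
tab 53 [ 0.5683 -0.0801  0.0818]
```

Call:
carry_out(commands=[{"delta_pos": [0.001,0,0.0005],"delta_rot": [0,0,0],"claw": 0},{"delta_pos": [0.002,0,0.001],"delta_rot": [0,0,0],"claw": 0}])

```text
time: 14.18
eef_pos: [0.4706, -0.0966, 0.0415]
tcp_rot: [-0.054, 0.999, -0.003, 0.002]
contact_force: [3.8, 2.0, 5.0]
opening: 0.134
```

```bash
python3 chk.py R
```

```text
14.18 [ 0.4706 -0.0966  0.0415] F [3.8  2.01 4.97] Ftool [-4.01  1.55 -4.97] open 0.134 toolx ang 0.1089 tz [ 0.004 -0.006 -1.   ]
14.23 [ 0.4706 -0.0966  0.0415] F [1.95 1.72 3.86] Ftool [-2.14  1.48 -3.86] open 0.129 toolx ang 0.1089 tz [ 0.005 -0.006 -1.   ]
tab 57 [ 0.5672 -0.081   0.0815]
```

Call:
carry_out(commands=[{"delta_pos": [0.0015,0.0005,0.0005],"delta_rot": [0,0,0],"claw": 0},{"delta_pos": [0.003,0.0005,0.001],"delta_rot": [0,0,0],"claw": 0}])

```text
time: 14.4
eef_pos: [0.47, -0.0967, 0.0414]
tcp_rot: [-0.054, 0.999, -0.004, 0.006]
contact_force: [8.3, 4.1, 1.4]
opening: 0.131
```

```bash
python3 chk.py R
```

```text
14.4 [ 0.47   -0.0967  0.0414] F [8.28 4.06 1.41] Ftool [-8.69  3.13 -1.34] open 0.131 toolx ang 0.1077 tz [ 0.012 -0.007 -1.   ]
14.45 [ 0.47   -0.0966  0.0415] F [6.26 2.83 1.57] Ftool [-6.55  2.12 -1.51] open 0.135 toolx ang 0.1077 tz [ 0.012 -0.007 -1.   ]
tab 57 [ 0.5666 -0.0812  0.0824]
```

Call:
carry_out(commands=[{"delta_pos": [0.0018,0.0005,0.001],"delta_rot": [0,0.006,0],"claw": 0},{"delta_pos": [0.0034,0.0008,0.0018],"delta_rot": [0,0.01,0],"claw": 0}])

```text
time: 14.62
eef_pos: [0.4699, -0.0967, 0.0413]
tcp_rot: [-0.053, 0.999, -0.005, 0.006]
contact_force: [9.8, 4.8, 5.8]
opening: 0.13
```

```bash
python3 chk.py R
```

```text
14.62 [ 0.4699 -0.0967  0.0413] F [9.8  4.81 5.77] Ftool [-10.32   3.68  -5.7 ] open 0.13 toolx ang 0.1065 tz [ 0.012 -0.01  -1.   ]
14.67 [ 0.47   -0.0966  0.0414] F [7.53 3.44 3.07] Ftool [-7.88  2.59 -3.01] open 0.133 toolx ang 0.1065 tz [ 0.012 -0.01  -1.   ]
tab 52 [ 0.5658 -0.081   0.0826]
```

About 10 N reached against the stop. Letting go.

Call:
carry_out(commands=[{"delta_pos": [0,0,0],"delta_rot": [0,0,0],"claw": 0},{"delta_pos": [-0.0005,0,0],"delta_rot": [0,0,0],"claw": 10},{"delta_pos": [-0.0005,0,0],"delta_rot": [0,0,0],"claw": 25},{"delta_pos": [-0.0005,0,0],"delta_rot": [0,0,0],"claw": 45},{"delta_pos": [-0.0005,0,0],"delta_rot": [0,0,0],"claw": 45},{"delta_pos": [0,0,-0.03],"delta_rot": [0,0,0],"claw": 45},{"delta_pos": [0,0,-0.07],"delta_rot": [0,0,0],"claw": 45},{"delta_pos": [0,0,-0.1],"delta_rot": [0,0,0],"claw": 45}])

```text
time: 15.33
eef_pos: [0.468, -0.0955, 0.1422]
tcp_rot: [-0.053, 0.999, -0.005, 0.005]
contact_force: [0.8, -0.0, 0.2]
opening: 0.451
```

```bash
python3 rel.py R .018
python3 - <<'E'
from h import *
p,d=ctrl.read_camera('scene')
cv2.imwrite('pics/g12.png',cv2.resize(p[165:245,140:230],(675,600),interpolation=cv2.INTER_CUBIC)[:,:,::-1])
x,y,w=HANDLE['M'];go(x,y,.15,w)
E
```

```text
tab 56 X 0.04 [0.0267 0.0526] Y 0.0049 z 0.081
hnd 39 X -0.0526 [-0.0643 -0.0406] Y -0.0009 z 0.0534
rel 0.0926
tab 52 X 0.0212 [0.0071 0.0334] Y 0.0035 z 0.0811
hnd 48 X -0.0712 [-0.0849 -0.0588] Y -0.0026 z 0.0558
rel 0.0924
15.38 [ 0.472  -0.0971  0.1491] F [ 4.46 -0.    2.89] Ftool [-4.49 -0.52 -2.8 ] open 0.451 toolx ang 0.1068 tz [ 0.021 -0.014 -1.   ]
dpos [-0.0143, 0.1685, -0.0056] drot [-0.0167, 0.0193, -0.0465]
```

View pics/g12.png

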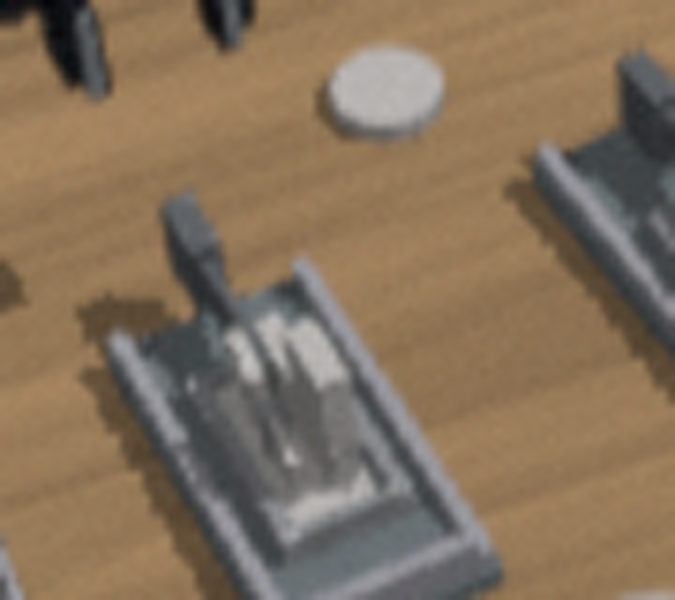

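Right tester: sled about 19 mm out, clip seated, card still 92.4 mm from the tab (92.6 at the start), so no slip. Next is the middle one.

Call:
carry_out(commands=[{"delta_pos": [-0.0143,0.1685,-0.005],"delta_rot": [-0.017,0.019,-0.046],"claw": 45},{"delta_pos": [-0.0143,0.1685,-0.005],"delta_rot": [-0.017,0.019,-0.046],"claw": 45},{"delta_pos": [-0.0143,0.1685,-0.005],"delta_rot": [-0.017,0.019,-0.046],"claw": 45},{"delta_pos": [-0.0143,0.1685,-0.005],"delta_rot": [-0.017,0.019,-0.046],"claw": 45},{"delta_pos": [-0.0143,0.1685,-0.005],"delta_rot": [-0.017,0.019,-0.046],"claw": 45},{"delta_pos": [-0.0143,0.1685,-0.005],"delta_rot": [-0.017,0.019,-0.046],"claw": 45},{"delta_pos": [-0.0143,0.1685,-0.005],"delta_rot": [-0.017,0.019,-0.046],"claw": 45},{"delta_pos": [-0.0143,0.1685,-0.005],"delta_rot": [-0.017,0.019,-0.046],"claw": 45}])

```text
time: 16.1
eef_pos: [0.4676, 0.0711, 0.1486]
tcp_rot: [-0.076, 0.997, 0.0, -0.001]
contact_force: [0.3, 0.5, -0.1]
opening: 0.452
```

Run:
```python
from h import *
st();x,y,w=HANDLE['M'];go(x,y,.043,w)
```

```text
16.1 [0.4676 0.0711 0.1486] F [ 0.3   0.47 -0.11] Ftool [-0.37  0.42  0.11] open 0.452 toolx ang 0.1512 tz [-0.001 -0.    -1.   ]
dpos [-0.0007, 0.0009, 0.1056] drot [0.0002, -0.0013, -0.0018]
```

Call:
carry_out(commands=[{"delta_pos": [-0.0006,0.0009,0.035],"delta_rot": [0,-0.001,-0.002],"claw": 42},{"delta_pos": [-0.0006,0.0009,0.065],"delta_rot": [0,-0.001,-0.002],"claw": 42},{"delta_pos": [-0.0006,0.0009,0.09],"delta_rot": [0,-0.001,-0.002],"claw": 42},{"delta_pos": [-0.0006,0.0009,0.1],"delta_rot": [0,-0.001,-0.002],"claw": 42},{"delta_pos": [-0.0006,0.0009,0.105],"delta_rot": [0,-0.001,-0.002],"claw": 42},{"delta_pos": [-0.0006,0.0009,0.105],"delta_rot": [0,-0.001,-0.002],"claw": 42},{"delta_pos": [-0.0006,0.0009,0.105],"delta_rot": [0,-0.001,-0.002],"claw": 42}])

```text
time: 16.68
eef_pos: [0.4691, 0.0714, 0.0446]
tcp_rot: [-0.076, 0.997, -0.0, 0.001]
contact_force: [-0.6, -0.6, 0.0]
opening: 0.417
```

Run:
```python
from h import *
st();x,y,w=HANDLE['M'];go(x,y,.043,w)
```

```text
16.68 [0.4691 0.0714 0.0446] F [-0.63 -0.59  0.  ] Ftool [ 0.71 -0.48 -0.01] open 0.417 toolx ang 0.1522 tz [ 0.002 -0.    -1.   ]
dpos [0.001, 0.0008, 0.0016] drot [-0.0003, 0.0015, -0.0008]
```

Call:
carry_out(commands=[{"delta_pos": [0.0005,0.0006,0.001],"delta_rot": [0,0.0015,-0.001],"claw": 25},{"delta_pos": [0.0005,0.0006,0.001],"delta_rot": [0,0.0015,-0.001],"claw": 0},{"delta_pos": [0.0005,0.0006,0.001],"delta_rot": [0,0.0015,-0.001],"claw": 0},{"delta_pos": [0.0005,0.0006,0.001],"delta_rot": [0,0.0015,-0.001],"claw": 0},{"delta_pos": [0.0005,0.0006,0.001],"delta_rot": [0,0.0015,-0.001],"claw": 0}], force=50)

```text
time: 17.1
eef_pos: [0.4699, 0.0718, 0.045]
tcp_rot: [-0.077, 0.997, -0.0, 0.002]
contact_force: [0.3, -0.3, 5.1]
opening: 0.13
```

```bash
python3 chk.py M
```

```text
17.1 [0.4699 0.0718 0.045 ] F [ 0.29 -0.29  5.07] Ftool [-0.26 -0.34 -5.07] open 0.13 toolx ang 0.1533 tz [ 0.003 -0.001 -1.   ]
17.15 [0.4699 0.0718 0.045 ] F [-0.5  -0.21  6.36] Ftool [ 0.5  -0.14 -6.37] open 0.129 toolx ang 0.1533 tz [ 0.003 -0.001 -1.   ]
tab 52 [0.561  0.0908 0.0811]
```

Call:
carry_out(commands=[{"delta_pos": [0.002,0,0.0005],"delta_rot": [0,0.003,0],"claw": 0},{"delta_pos": [0.004,0,0.001],"delta_rot": [0,0.003,0],"claw": 0},{"delta_pos": [0.006,0,0.001],"delta_rot": [0,0.003,0],"claw": 0},{"delta_pos": [0.008,0,0.001],"delta_rot": [0,0.003,0],"claw": 0},{"delta_pos": [0.01,0,0.001],"delta_rot": [0,0.003,0],"claw": 0},{"delta_pos": [0.011,0,0.001],"delta_rot": [0,0.003,0],"claw": 0},{"delta_pos": [0.012,0,0.001],"delta_rot": [0,0.003,0],"claw": 0}])

```text
time: 17.73
eef_pos: [0.46, 0.0702, 0.045]
tcp_rot: [-0.076, 0.997, -0.001, 0.003]
contact_force: [4.6, 1.6, 1.0]
opening: 0.132
```

```bash
python3 chk.py M
```

```text
17.73 [0.46   0.0702 0.045 ] F [4.6  1.59 1.03] Ftool [-4.79  0.87 -1.  ] open 0.132 toolx ang 0.1528 tz [ 0.006 -0.001 -1.   ]
17.78 [0.4598 0.0701 0.045 ] F [4.13 2.16 2.71] Ftool [-4.42  1.51 -2.69] open 0.13 toolx ang 0.1529 tz [ 0.006 -0.001 -1.   ]
tab 47 [0.5498 0.089  0.0811]
```

Call:
carry_out(commands=[{"delta_pos": [0.001,0,0.0004],"delta_rot": [0,0.002,0],"claw": 0},{"delta_pos": [0.002,0,0.0006],"delta_rot": [0,0.002,0],"claw": 0}])

```text
time: 17.95
eef_pos: [0.459, 0.07, 0.045]
tcp_rot: [-0.076, 0.997, -0.001, 0.003]
contact_force: [5.6, 2.1, 3.8]
opening: 0.128
```

Call:
carry_out(commands=[{"delta_pos": [0.001,0,0.0004],"delta_rot": [0,0.002,0],"claw": 0},{"delta_pos": [0.002,0,0.0006],"delta_rot": [0,0.002,0],"claw": 0}])

```text
time: 18.12
eef_pos: [0.4581, 0.0698, 0.0449]
tcp_rot: [-0.076, 0.997, -0.001, 0.004]
contact_force: [4.2, 2.9, 4.0]
opening: 0.131
```

```bash
python3 chk.py M
```

```text
18.12 [0.4581 0.0698 0.0449] F [4.17 2.89 3.97] Ftool [-4.59  2.21 -3.94] open 0.131 toolx ang 0.1524 tz [ 0.008 -0.001 -1.   ]
18.17 [0.458  0.0698 0.0449] F [3.67 1.47 4.78] Ftool [-3.89  0.89 -4.75] open 0.13 toolx ang 0.1524 tz [ 0.008 -0.001 -1.   ]
tab 47 [0.5483 0.0881 0.0816]
```

Call:
carry_out(commands=[{"delta_pos": [0.0015,0,0],"delta_rot": [0,0.002,0],"claw": 0},{"delta_pos": [0.0025,0,0],"delta_rot": [0,0.003,0],"claw": 0},{"delta_pos": [0.003,0,0],"delta_rot": [0,0.003,0],"claw": 0}])

```text
time: 18.42
eef_pos: [0.4555, 0.0695, 0.0451]
tcp_rot: [-0.076, 0.997, -0.001, 0.003]
contact_force: [4.8, 2.1, 1.6]
opening: 0.127
```

```bash
python3 chk.py M
```

```text
18.42 [0.4555 0.0695 0.0451] F [4.78 2.13 1.58] Ftool [-5.06  1.38 -1.55] open 0.127 toolx ang 0.1522 tz [ 0.006 -0.001 -1.   ]
18.47 [0.4554 0.0694 0.045 ] F [4.82 2.69 2.56] Ftool [-5.19  1.92 -2.53] open 0.13 toolx ang 0.1523 tz [ 0.006 -0.001 -1.   ]
tab 48 [0.5461 0.0879 0.0814]
```

Call:
carry_out(commands=[{"delta_pos": [0.0015,0,0],"delta_rot": [0,0.002,0],"claw": 0},{"delta_pos": [0.0025,0,0],"delta_rot": [0,0.003,0],"claw": 0},{"delta_pos": [0.003,0,0],"delta_rot": [0,0.003,0],"claw": 0}])

```text
time: 18.72
eef_pos: [0.4528, 0.0691, 0.0451]
tcp_rot: [-0.076, 0.997, -0.001, 0.002]
contact_force: [4.0, 2.7, 1.0]
opening: 0.131
```

```bash
python3 chk.py M
```

```text
18.72 [0.4528 0.0691 0.0451] F [4.01 2.75 0.96] Ftool [-4.38  2.11 -0.95] open 0.131 toolx ang 0.1521 tz [ 0.004 -0.001 -1.   ]
18.77 [0.4528 0.069  0.0451] F [6.06 1.87 3.58] Ftool [-6.29  0.93 -3.56] open 0.13 toolx ang 0.1521 tz [ 0.004 -0.001 -1.   ]
tab 45 [0.5438 0.0879 0.0808]
```

Call:
carry_out(commands=[{"delta_pos": [0.0015,0,0],"delta_rot": [0,0.001,0],"claw": 0},{"delta_pos": [0.0025,0,0],"delta_rot": [0,0.002,0],"claw": 0},{"delta_pos": [0.003,0,0],"delta_rot": [0,0.002,0],"claw": 0}])

```text
time: 19.02
eef_pos: [0.4501, 0.0686, 0.0452]
tcp_rot: [-0.076, 0.997, -0.001, 0.001]
contact_force: [4.7, 1.6, 1.3]
opening: 0.13
```

```bash
python3 chk.py M
```

```text
19.02 [0.4501 0.0686 0.0452] F [4.67 1.57 1.3 ] Ftool [-4.85  0.84 -1.29] open 0.13 toolx ang 0.152 tz [ 0.003 -0.001 -1.   ]
19.07 [0.45   0.0686 0.0452] F [5.36 2.01 2.98] Ftool [-5.61  1.17 -2.97] open 0.125 toolx ang 0.1521 tz [ 0.003 -0.001 -1.   ]
tab 48 [0.541  0.0873 0.0813]
```

Call:
carry_out(commands=[{"delta_pos": [0.0015,0,0],"delta_rot": [0,0.001,0],"claw": 0},{"delta_pos": [0.0025,0,0],"delta_rot": [0,0.001,0],"claw": 0},{"delta_pos": [0.003,0,0],"delta_rot": [0,0.001,0],"claw": 0}])

```text
time: 19.32
eef_pos: [0.4472, 0.0682, 0.0452]
tcp_rot: [-0.076, 0.997, -0.001, 0.001]
contact_force: [4.3, 3.3, 2.5]
opening: 0.131
```

```bash
python3 chk.py M
```

```text
19.32 [0.4472 0.0682 0.0452] F [4.25 3.29 2.54] Ftool [-4.71  2.6  -2.53] open 0.131 toolx ang 0.152 tz [ 0.003 -0.001 -1.   ]
19.37 [0.4471 0.0682 0.0452] F [4.77 1.76 2.07] Ftool [-4.99  1.01 -2.06] open 0.131 toolx ang 0.152 tz [ 0.002 -0.001 -1.   ]
tab 50 [0.5375 0.0866 0.081 ]
```

Call:
carry_out(commands=[{"delta_pos": [0.0015,0,0],"delta_rot": [0,0.001,0],"claw": 0},{"delta_pos": [0.0025,0,0],"delta_rot": [0,0.001,0],"claw": 0},{"delta_pos": [0.003,0,0],"delta_rot": [0,0.001,0],"claw": 0}])

```text
time: 19.62
eef_pos: [0.4444, 0.0678, 0.0452]
tcp_rot: [-0.076, 0.997, -0.001, 0.001]
contact_force: [5.0, 1.0, 2.1]
opening: 0.128
```

```bash
python3 chk.py M
```

```text
19.62 [0.4444 0.0678 0.0452] F [4.98 0.99 2.06] Ftool [-5.07  0.22 -2.05] open 0.128 toolx ang 0.152 tz [ 0.002 -0.002 -1.   ]
19.67 [0.4442 0.0678 0.0452] F [4.7  1.95 2.37] Ftool [-4.94  1.21 -2.36] open 0.13 toolx ang 0.1519 tz [ 0.002 -0.002 -1.   ]
tab 45 [0.5341 0.0867 0.081 ]
```

Call:
carry_out(commands=[{"delta_pos": [0.0015,0,0],"delta_rot": [0,0.001,0],"claw": 0},{"delta_pos": [0.0025,0,0],"delta_rot": [0,0.001,0],"claw": 0},{"delta_pos": [0.003,0,0],"delta_rot": [0,0.001,0],"claw": 0}])

```text
time: 19.92
eef_pos: [0.4415, 0.0673, 0.0453]
tcp_rot: [-0.076, 0.997, -0.001, 0.001]
contact_force: [4.9, 1.4, 1.9]
opening: 0.13
```

```bash
python3 chk.py M
```

```text
19.92 [0.4415 0.0673 0.0453] F [4.89 1.45 1.93] Ftool [-5.06  0.69 -1.92] open 0.13 toolx ang 0.1518 tz [ 0.001 -0.002 -1.   ]
19.97 [0.4414 0.0673 0.0453] F [4.15 0.78 1.62] Ftool [-4.22  0.14 -1.61] open 0.128 toolx ang 0.1519 tz [ 0.001 -0.002 -1.   ]
tab 49 [0.532  0.086  0.0809]
```

Call:
carry_out(commands=[{"delta_pos": [0.0015,0,0],"delta_rot": [0,0.001,0],"claw": 0},{"delta_pos": [0.0025,0,0],"delta_rot": [0,0.001,0],"claw": 0}])

```text
time: 20.13
eef_pos: [0.4391, 0.0669, 0.0453]
tcp_rot: [-0.076, 0.997, -0.001, 0.0]
contact_force: [5.7, 1.9, 2.3]
opening: 0.132
```

```bash
python3 chk.py M
```

```text
20.13 [0.4391 0.0669 0.0453] F [5.67 1.88 2.29] Ftool [-5.89  1.   -2.29] open 0.132 toolx ang 0.1518 tz [ 0.001 -0.002 -1.   ]
20.18 [0.4389 0.0669 0.0453] F [5.66 1.39 2.34] Ftool [-5.81  0.51 -2.34] open 0.127 toolx ang 0.1518 tz [ 0.    -0.002 -1.   ]
tab 49 [0.5289 0.0856 0.0808]
```

Call:
carry_out(commands=[{"delta_pos": [0.0015,0,0],"delta_rot": [0,0.001,0],"claw": 0},{"delta_pos": [0.0025,0,0.0003],"delta_rot": [0,0.001,0],"claw": 0}])

```text
time: 20.35
eef_pos: [0.4371, 0.0666, 0.0452]
tcp_rot: [-0.076, 0.997, -0.001, 0.001]
contact_force: [6.9, 2.9, 0.9]
opening: 0.129
```

```bash
python3 chk.py M
```

```text
20.35 [0.4371 0.0666 0.0452] F [6.93 2.89 0.92] Ftool [-7.29  1.81 -0.91] open 0.129 toolx ang 0.1516 tz [ 0.001 -0.002 -1.   ]
20.4 [0.437  0.0666 0.0452] F [4.26 3.04 1.25] Ftool [-4.67  2.36 -1.25] open 0.127 toolx ang 0.1516 tz [ 0.001 -0.002 -1.   ]
tab 48 [0.5272 0.0851 0.0811]
```

Call:
carry_out(commands=[{"delta_pos": [0.0015,0.0003,0.0007],"delta_rot": [0,0.003,0],"claw": 0},{"delta_pos": [0.0028,0.0003,0.0012],"delta_rot": [0,0.005,0],"claw": 0}])

```text
time: 20.57
eef_pos: [0.4363, 0.0665, 0.0449]
tcp_rot: [-0.076, 0.997, -0.001, 0.001]
contact_force: [8.9, 3.0, 2.3]
opening: 0.128
```

```bash
python3 chk.py M
```

```text
20.57 [0.4363 0.0665 0.0449] F [8.9  3.02 2.34] Ftool [-9.26  1.64 -2.33] open 0.128 toolx ang 0.1512 tz [ 0.002 -0.002 -1.   ]
20.62 [0.4363 0.0665 0.0449] F [7.65 2.64 1.99] Ftool [-7.96  1.46 -1.98] open 0.13 toolx ang 0.1512 tz [ 0.002 -0.002 -1.   ]
tab 47 [0.526  0.0852 0.0817]
```

Call:
carry_out(commands=[{"delta_pos": [0.0018,0.0003,0.0008],"delta_rot": [0,0.004,0],"claw": 0},{"delta_pos": [0.003,0.0003,0.0014],"delta_rot": [0,0.007,0],"claw": 0}])

```text
time: 20.78
eef_pos: [0.4363, 0.0665, 0.0448]
tcp_rot: [-0.075, 0.997, -0.002, 0.001]
contact_force: [9.7, 4.2, 3.7]
opening: 0.13
```

```bash
python3 chk.py M
```

```text
20.78 [0.4363 0.0665 0.0448] F [9.68 4.24 3.69] Ftool [-10.22   2.73  -3.68] open 0.13 toolx ang 0.1505 tz [ 0.003 -0.003 -1.   ]
20.83 [0.4363 0.0665 0.0449] F [8.77 3.74 1.76] Ftool [-9.24  2.38 -1.74] open 0.127 toolx ang 0.1506 tz [ 0.003 -0.003 -1.   ]
tab 46 [0.5261 0.0852 0.0819]
```

Hard against the stop at about 10 N. Letting go.

Call:
carry_out(commands=[{"delta_pos": [0,0,0],"delta_rot": [0,0,0],"claw": 0},{"delta_pos": [-0.0003,0,0],"delta_rot": [0,0,0],"claw": 10},{"delta_pos": [-0.0003,0,0],"delta_rot": [0,0,0],"claw": 25},{"delta_pos": [-0.0003,0,0],"delta_rot": [0,0,0],"claw": 45},{"delta_pos": [-0.0003,0,0],"delta_rot": [0,0,0],"claw": 45},{"delta_pos": [0,0,-0.03],"delta_rot": [0,0,0],"claw": 45},{"delta_pos": [0,0,-0.07],"delta_rot": [0,0,0],"claw": 45},{"delta_pos": [0,0,-0.11],"delta_rot": [0,0,0],"claw": 45}])

```text
time: 21.5
eef_pos: [0.4331, 0.0668, 0.1537]
tcp_rot: [-0.075, 0.997, -0.001, -0.003]
contact_force: [1.4, -0.5, 0.6]
opening: 0.449
```

```bash
python3 rel.py M .03
python3 - <<'E'
from h import *
p,d=ctrl.read_camera('scene')
cv2.imwrite('pics/g13.png',cv2.resize(p[130:230,180:340],(800,500),interpolation=cv2.INTER_CUBIC)[:,:,::-1])
W=cloud('scene',d);m=(abs(W[...,0]-.6)<.06)&(abs(W[...,1]-.26)<.03)&(W[...,2]>.077)&(W[...,2]<.09)
t=W[m];print('weak tab',m.sum(),t.mean(0).round(4))
go(.5995,.2602,.20,-.113)
E
```

```text
tab 51 X 0.04 [0.0265 0.0525] Y 0.0046 z 0.0808
hnd 36 X -0.0523 [-0.0648 -0.0399] Y -0.0012 z 0.0537
rel 0.0923
tab 47 X 0.007 [-0.0064  0.0196] Y 0.0039 z 0.0814
hnd 35 X -0.0845 [-0.0965 -0.0726] Y -0.0018 z 0.0541
rel 0.0915
21.55 [0.439  0.0666 0.1634] F [3.64 1.44 4.31] Ftool [-3.86  0.85 -4.27] open 0.449 toolx ang 0.1512 tz [ 0.012 -0.004 -1.   ]
weak tab 48 [0.6017 0.261  0.0812]
dpos [-0.188, 0.1673, -0.0374] drot [-0.0044, 0.014, 0.2638]
```

View pics/g13.png

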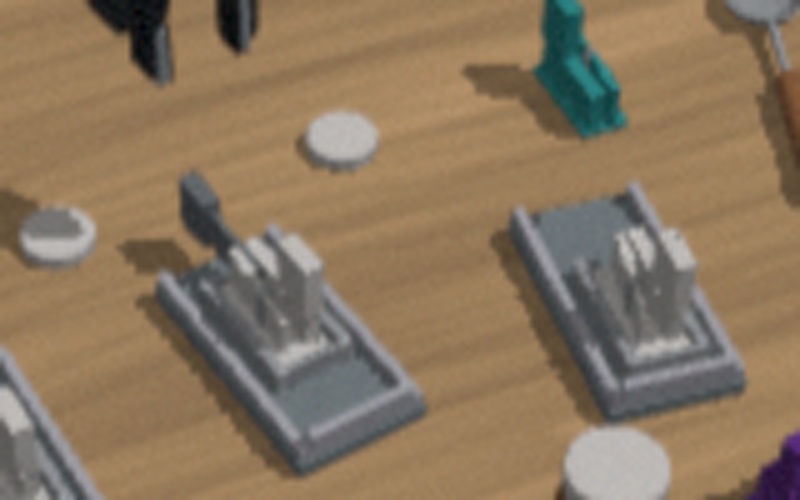

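Middle tester: sled about 33 mm out, clip seated and card essentially unslipped (91.5 mm against 92.3). Next I take the weak clip by its tab.

Call:
carry_out(commands=[{"delta_pos": [-0.188,0.167,0.015],"delta_rot": [-0.004,0.014,0.264],"claw": 45},{"delta_pos": [-0.188,0.167,0.015],"delta_rot": [-0.004,0.014,0.264],"claw": 45},{"delta_pos": [-0.188,0.167,0.015],"delta_rot": [-0.004,0.014,0.264],"claw": 45},{"delta_pos": [-0.188,0.167,0.015],"delta_rot": [-0.004,0.014,0.264],"claw": 45},{"delta_pos": [-0.188,0.167,0.015],"delta_rot": [-0.004,0.014,0.264],"claw": 45},{"delta_pos": [-0.188,0.167,0.015],"delta_rot": [-0.004,0.014,0.264],"claw": 45},{"delta_pos": [-0.188,0.167,0.015],"delta_rot": [-0.004,0.014,0.264],"claw": 45},{"delta_pos": [-0.188,0.167,0.015],"delta_rot": [-0.004,0.014,0.264],"claw": 45}])

```text
time: 22.27
eef_pos: [0.6, 0.2611, 0.1449]
tcp_rot: [0.055, 0.998, -0.001, -0.002]
contact_force: [-0.5, -0.4, 0.5]
opening: 0.45
```

Run:
```python
from h import *
st();go(.5995,.2608,.071,-.113)
```

```text
22.27 [0.6    0.2611 0.1449] F [-0.46 -0.4   0.46] Ftool [ 0.41 -0.45 -0.46] open 0.45 toolx ang -0.1107 tz [-0.004 -0.002 -1.   ]
dpos [0.0002, -0.0002, 0.0739] drot [-0.0023, -0.0039, 0.0023]
```

Call:
carry_out(commands=[{"delta_pos": [0,0,0.035],"delta_rot": [-0.002,-0.004,0.002],"claw": 42},{"delta_pos": [0,0,0.06],"delta_rot": [-0.002,-0.004,0.002],"claw": 42},{"delta_pos": [0,0,0.074],"delta_rot": [-0.002,-0.004,0.002],"claw": 42},{"delta_pos": [0,0,0.074],"delta_rot": [-0.002,-0.004,0.002],"claw": 42},{"delta_pos": [0,0,0.074],"delta_rot": [-0.002,-0.004,0.002],"claw": 20},{"delta_pos": [0,0,0.074],"delta_rot": [-0.002,-0.004,0.002],"claw": 0},{"delta_pos": [0,0,0.074],"delta_rot": [-0.002,-0.004,0.002],"claw": 0},{"delta_pos": [0,0,0.074],"delta_rot": [-0.002,-0.004,0.002],"claw": 0}], force=40)

```text
time: 22.93
eef_pos: [0.6007, 0.2611, 0.0729]
tcp_rot: [0.056, 0.998, 0.0, 0.002]
contact_force: [-0.3, -0.2, -1.6]
opening: 0.129
```

Run:
```python
from h import *
st()
```

```text
22.93 [0.6007 0.2611 0.0729] F [-0.28 -0.2  -1.61] Ftool [ 0.26 -0.23  1.61] open 0.129 toolx ang -0.1128 tz [ 0.003  0.    -1.   ]
```

Gripped (opening 0.129, which is about 11 mm). Lifting straight up.

Call:
carry_out(commands=[{"delta_pos": [0,0,0],"delta_rot": [0,0,0],"claw": 0},{"delta_pos": [0,0,-0.015],"delta_rot": [0,0,0],"claw": 0},{"delta_pos": [0,0,-0.04],"delta_rot": [0,0,0],"claw": 0},{"delta_pos": [0,0,-0.08],"delta_rot": [0,0,0],"claw": 0},{"delta_pos": [0,0,-0.12],"delta_rot": [0,0,0],"claw": 0},{"delta_pos": [0,0,-0.13],"delta_rot": [0,0,0],"claw": 0}])

```text
time: 23.43
eef_pos: [0.6039, 0.2622, 0.2133]
tcp_rot: [0.056, 0.998, 0.003, 0.008]
contact_force: [1.3, 1.2, 1.9]
opening: 0.132
```

Run:
```python
from h import *
st();
p,d=ctrl.read_camera('scene')
cv2.imwrite('pics/g14.png',cv2.resize(p[50:230,180:370],(640,600),interpolation=cv2.INTER_CUBIC)[:,:,::-1])
go(.573,-.285,.205,0)
```

```text
23.43 [0.6039 0.2622 0.2133] F [1.32 1.15 1.94] Ftool [-1.22  1.31 -1.92] open 0.132 toolx ang -0.1126 tz [ 0.017  0.004 -1.   ]
dpos [-0.0305, -0.5473, 0.0053] drot [0.0054, 0.0176, -0.1126]
```

View pics/g14.png

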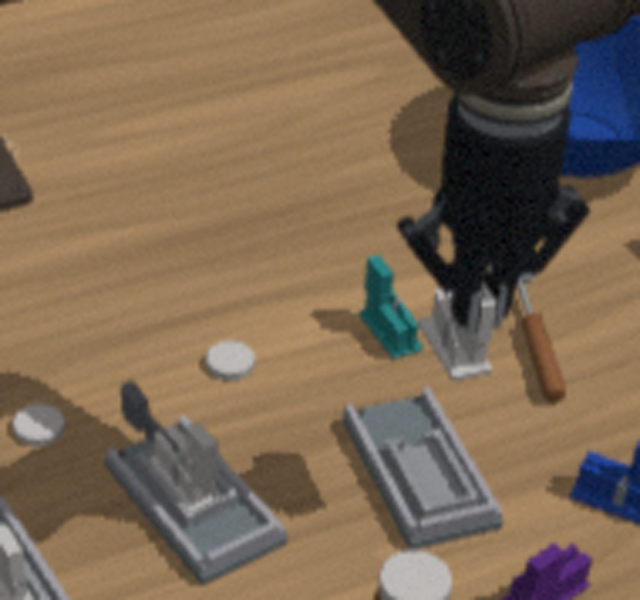

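Call:
carry_out(commands=[{"delta_pos": [-0.0305,-0.546,0.005],"delta_rot": [0.005,0.018,-0.113],"claw": 0},{"delta_pos": [-0.0305,-0.546,0.005],"delta_rot": [0.005,0.018,-0.113],"claw": 0},{"delta_pos": [-0.0305,-0.546,0.005],"delta_rot": [0.005,0.018,-0.113],"claw": 0},{"delta_pos": [-0.0305,-0.546,0.005],"delta_rot": [0.005,0.018,-0.113],"claw": 0},{"delta_pos": [-0.0305,-0.546,0.005],"delta_rot": [0.005,0.018,-0.113],"claw": 0},{"delta_pos": [-0.0305,-0.546,0.005],"delta_rot": [0.005,0.018,-0.113],"claw": 0},{"delta_pos": [-0.0305,-0.546,0.005],"delta_rot": [0.005,0.018,-0.113],"claw": 0},{"delta_pos": [-0.0305,-0.546,0.005],"delta_rot": [0.005,0.018,-0.113],"claw": 0}])

```text
time: 24.15
eef_pos: [0.5826, -0.0735, 0.2037]
tcp_rot: [-0.0, 1.0, 0.0, -0.001]
contact_force: [0.6, 0.1, -1.0]
opening: 0.128
```

Run:
```python
from h import *
st();go(.573,-.284,.19,0)
```

```text
24.15 [ 0.5826 -0.0735  0.2037] F [ 0.64  0.12 -1.02] Ftool [-0.64  0.12  1.02] open 0.128 toolx ang 0.0006 tz [-0.002  0.001 -1.   ]
dpos [0.0097, -0.2105, 0.0135] drot [0.001, -0.0018, 0.0006]
```

Call:
carry_out(commands=[{"delta_pos": [0.0097,-0.2105,0.01],"delta_rot": [0.001,-0.002,0],"claw": 0},{"delta_pos": [0.0097,-0.2105,0.01],"delta_rot": [0.001,-0.002,0],"claw": 0},{"delta_pos": [0.0097,-0.2105,0.01],"delta_rot": [0.001,-0.002,0],"claw": 0},{"delta_pos": [0.0097,-0.2105,0.01],"delta_rot": [0.001,-0.002,0],"claw": 0},{"delta_pos": [0.0097,-0.2105,0.01],"delta_rot": [0.001,-0.002,0],"claw": 0},{"delta_pos": [0.0097,-0.2105,0.01],"delta_rot": [0.001,-0.002,0],"claw": 0},{"delta_pos": [0.0097,-0.2105,0.04],"delta_rot": [0.001,-0.002,0],"claw": 0},{"delta_pos": [0.0097,-0.2105,0.08],"delta_rot": [0.001,-0.002,0],"claw": 0}])

```text
time: 24.82
eef_pos: [0.5751, -0.2868, 0.1272]
tcp_rot: [0.001, 1.0, -0.003, 0.004]
contact_force: [0.9, -0.2, -0.8]
opening: 0.132
```

Run:
```python
from h import *
st();
p,d=ctrl.read_camera('scene')
cv2.imwrite('pics/g15.png',cv2.resize(p[130:310,50:250],(660,600),interpolation=cv2.INTER_CUBIC)[:,:,::-1])
go(.573,-.284,.064,0)
```

```text
24.82 [ 0.5751 -0.2868  0.1272] F [ 0.88 -0.25 -0.76] Ftool [-0.88 -0.24  0.77] open 0.132 toolx ang -0.0017 tz [ 0.008 -0.005 -1.   ]
dpos [-0.0046, -0.0024, 0.05] drot [0.0069, -0.0092, -0.001]
```

View pics/g15.png

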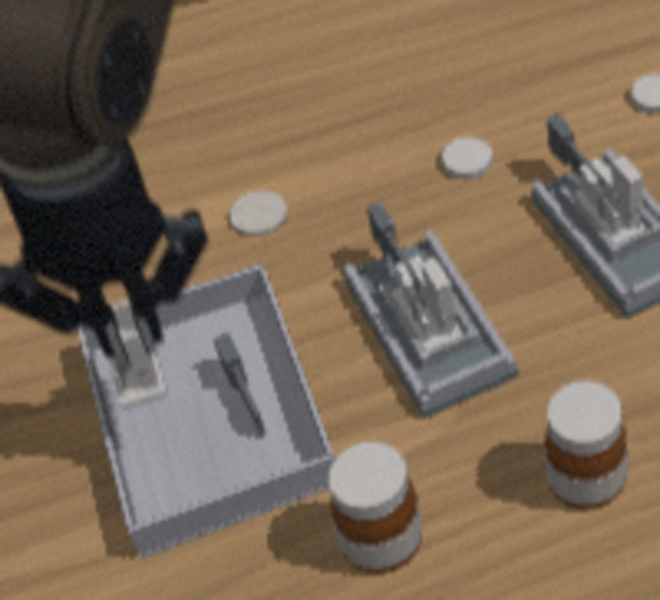

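Call:
carry_out(commands=[{"delta_pos": [-0.002,0.002,0.02],"delta_rot": [0.007,-0.009,-0.001],"claw": 0},{"delta_pos": [-0.002,0.003,0.04],"delta_rot": [0.007,-0.009,-0.001],"claw": 0},{"delta_pos": [-0.002,0.003,0.049],"delta_rot": [0.007,-0.009,-0.001],"claw": 0},{"delta_pos": [-0.002,0.003,0.049],"delta_rot": [0.007,-0.009,-0.001],"claw": 0},{"delta_pos": [-0.002,0.003,0.049],"delta_rot": [0.007,-0.009,-0.001],"claw": 0}])

```text
time: 25.28
eef_pos: [0.5707, -0.2784, 0.0657]
tcp_rot: [-0.0, 1.0, -0.0, -0.0]
contact_force: [0.6, 0.4, -0.5]
opening: 0.131
```

Run:
```python
from h import *
st()
```

```text
25.28 [ 0.5707 -0.2784  0.0657] F [ 0.55  0.39 -0.47] Ftool [-0.55  0.39  0.47] open 0.131 toolx ang 0.0005 tz [-0. -0. -1.]
```

Call:
carry_out(commands=[{"delta_pos": [0,0,0.003],"delta_rot": [0,0,0],"claw": 0},{"delta_pos": [0,0,0.003],"delta_rot": [0,0,0],"claw": 0},{"delta_pos": [0,0,0.003],"delta_rot": [0,0,0],"claw": 28},{"delta_pos": [0,0,0.003],"delta_rot": [0,0,0],"claw": 28},{"delta_pos": [0,0,0.003],"delta_rot": [0,0,0],"claw": 28},{"delta_pos": [0,0,-0.03],"delta_rot": [0,0,0],"claw": 28},{"delta_pos": [0,0,-0.07],"delta_rot": [0,0,0],"claw": 28},{"delta_pos": [0,0,-0.11],"delta_rot": [0,0,0],"claw": 28}])

```text
time: 25.95
eef_pos: [0.5699, -0.2779, 0.1758]
tcp_rot: [-0.0, 1.0, 0.001, -0.001]
contact_force: [0.5, -0.2, 0.6]
opening: 0.279
```

Call:
carry_out(commands=[{"delta_pos": [0,0,-0.08],"delta_rot": [0,0,0],"claw": 28},{"delta_pos": [0,0,-0.08],"delta_rot": [0,0,0],"claw": 28},{"delta_pos": [0,0,-0.08],"delta_rot": [0,0,0],"claw": 28},{"delta_pos": [0,0,-0.08],"delta_rot": [0,0,0],"claw": 28}])

```text
time: 26.28
eef_pos: [0.5716, -0.2791, 0.2609]
tcp_rot: [-0.0, 1.0, -0.002, 0.002]
contact_force: [-0.6, -0.7, 0.9]
opening: 0.281
```

```bash
python3 rel.py R .018; python3 rel.py M .03
python3 - <<'E'
from h import *
p,d=ctrl.read_camera('scene')
cv2.imwrite('pics/g16.png',cv2.resize(p[130:310,50:330],(800,514),interpolation=cv2.INTER_CUBIC)[:,:,::-1])
W=cloud('scene',d)
m=(abs(W[...,0]-.555)<.09)&(abs(W[...,1]+.257)<.064)&(W[...,2]>.012)&(W[...,2]<.09);im=p.astype(int)
for n,k in(('card',m&(W[...,1]>-.25)),('clip',m&(W[...,1]<-.252))): print(n,k.sum(),W[k].min(0).round(3),W[k].max(0).round(3))
E
```

```text
tab 56 X 0.04 [0.0267 0.0526] Y 0.0049 z 0.081
hnd 39 X -0.0526 [-0.0643 -0.0406] Y -0.0009 z 0.0534
rel 0.0926
tab 50 X 0.0214 [0.0076 0.0341] Y 0.0035 z 0.081
hnd 48 X -0.0715 [-0.0859 -0.059 ] Y -0.0025 z 0.0558
rel 0.093
26.33 [ 0.5704 -0.2783  0.2574] F [-0.68  0.04 -1.28] Ftool [0.68 0.04 1.28] open 0.279 toolx ang 0.0004 tz [-0. -0. -1.]
tab 51 X 0.04 [0.0265 0.0525] Y 0.0046 z 0.0808
hnd 36 X -0.0523 [-0.0648 -0.0399] Y -0.0012 z 0.0537
rel 0.0923
tab 45 X 0.0064 [-0.007   0.0194] Y 0.004 z 0.0813
hnd 35 X -0.0839 [-0.0965 -0.0732] Y -0.0019 z 0.0547
rel 0.0903
26.38 [ 0.5697 -0.2778  0.2552] F [-1.03 -0.02 -0.9 ] Ftool [ 1.02 -0.02  0.9 ] open 0.277 toolx ang 0.0004 tz [-0.003  0.002 -1.   ]
card 284 [ 0.465 -0.25   0.012] [ 0.596 -0.193  0.042]
clip 447 [ 0.466 -0.32   0.012] [ 0.588 -0.252  0.073]
```

View pics/g16.png

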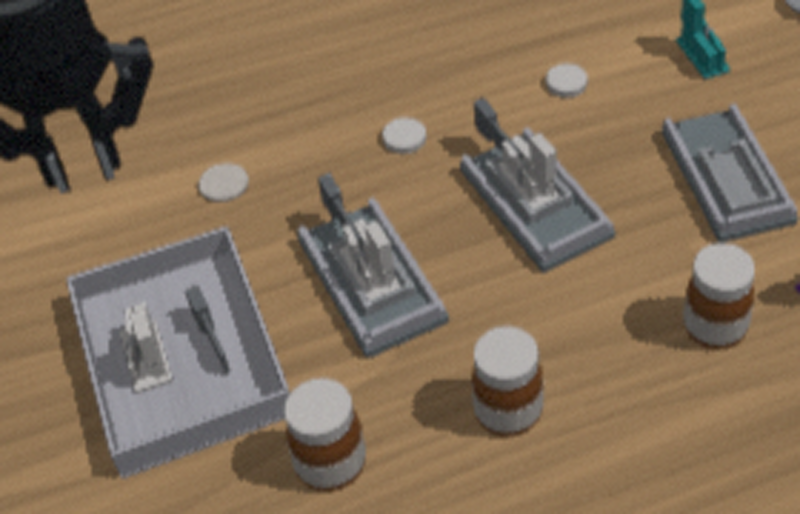

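The weak clip at (148,350) and its card at (208,325) stand apart in the tray. Both good clips stand in their pulled-out sleds, at (365,260) and (530,170), with their cards held. Handing in.

```bash
python3 -c "
from plant import ctrl
print(ctrl.sign_off())"
```

```text
the job is handed in; nothing more can be done
None
```

I pulled all three cards, found the weak clip, and handed the job in at about 26 s of the 67 s allowed. No verdict was reported.

- **Left tester, weak:** its card slid right out at about 2.5 to 4 N while the clip stayed put. The clip and its card now stand apart, upright, in the reject tray.
- **Right tester, good:** the sled came about 19 mm to its stop, and I let the pull build to about 10 N. On the first try the tool lifted the clip about 2 mm in its pocket, so I let go, took the handle lower and pulled again. The card-to-clip distance was 93.0 mm at the end against 92.6 mm at the start, so no slip showed. The clip is seated, but the handle stands about 2 mm higher than it did at the start.
- **Middle tester, good:** the sled came about 33 mm to its stop, again with a peak of about 10 N. The card-to-clip distance read 91.5 mm after release and 90.3 mm at the last check, against 92.3 mm at the start. That is a 1 to 2 mm disagreement, close to the camera's accuracy and under the 5 mm allowed.

**Not fully certain:** force readings were noisy by about 1 N. As the fingers closed on the handles, the tool also felt 5 to 6 N upward. By my reckoning that came from the pads pressing on the card, not from touching the tester, but I could not check it directly.

In the last picture the jars and lids stood where they were; the disc and scoop were not checked separately.

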